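# Unscrew the left-hand spinner cap of a studio fan

### The arm

A 7-joint arm with a two-finger parallel gripper is mounted at the origin on the work surface. World frame = base frame: x ahead of the robot, y to its left, z up, the work surface at z = 0. Lengths are in m, angles in rad, forces in N, time in s.
With the tool pointing down it reaches from about 0.425 to 0.925 m from the base axis. Payload 6.8 kg.
Tool frame: the origin (TCP) lies where the fingers leave the gripper's body, on its centre line; the fingertips stand 73 mm ahead of it and the grasp point (between the pads) lies 54 mm ahead of it; z points along the fingers, y is the direction in which the jaws open and shut (so a half turn about z gives the same grasp; the last joint's range is limited). The gripper opens to 85 mm and grips with 20 to 120 N. Pads are 22 mm wide; open, the fingers measure 114 mm over their backs; the gripper's body (76 mm by 85 mm) begins 54 mm behind the grasp point. The pads swing forward as they close: fully open they stand 13 mm farther back than shut.
Start: joints at [1.071, 0.477, 0.022, 1.555, -0.011, 1.109, -0.083], TCP at [0.258, -0.624, 0.304] pointing down, gripper open.
Joint ranges: [-2.96, 2.96], [-0.34, 2.1], [-1.41, 1.46], [0.24, 2.44], [-1.37, 4.51], [0.17, 1.92], [-2.96, 2.96]. Speed limits (rad/s): [2.39, 2.39, 3.14, 3.14, 3.14, 3.14, 3.14].

### API

Orientations are given as a rotation vector (axis times angle).
In Python, from bench import sensors, cams, r gives the robot as it stands. The module is installed in compiled form; this text tells all that it offers.
- The arm moves only by the tool drive_tool, never from a script. Its argument "deltas" is a list of rows, each a list of 7 numbers: the shift along the world's x, y, z in m, then the turn, a rotation vector about the world's x, y, z in degrees, then the closure, from -1 (fully open) to 1 (shut). In form: [[x, y, z, ax, ay, az, claw], ...]. A call has 1 to 5 rows; each row shifts and turns the commanded pose from where the row before left it; what a row does not reach is not made up. A row lasts 1/12 s, in which the tool goes at most 41.7 mm and 7.16 degrees, less where a joint would pass 70% of its speed; a pose out of reach is approached as far as the arm can. A call with a gripper value outside its range is refused whole. The fingers move at their own pace and stop on an object; "grip_force" is the grip in N (left out, the last holds). Time passes only in rows, so rows that do not move let the fingers close. It gives the time, the measured TCP pose, the force and the opening at its end, in the units of the state.
- sensors.read_state(): the state, without advancing time (a new reading comes with each control period).
- cams.capture(name): name is "side" or "top"; returns the picture (400x640x3 uint8, blue, green, red); there is no depth.
- cams.camera_model(name): a dict with "vfov" (degrees; the focal length in pixels is half the picture's height over the tangent of half this angle, whatever the lens; pixels are square), "cx", "cy" (the principal point, pixels), "D" ([k1, k2, p1, p2, k3] as OpenCV has them; the pictures are not rectified), "view" (4x4, takes a point from world to camera coordinates). Camera axes: x right, y up, looking along -z (the intrinsics and any distortion apply to the point x, -y, -z); pixel columns grow to the right and rows downward; lengths in m; the calibration is good to about 2 mm. A picture is of the moment at which its call begins. camera_model takes no time and is no camera call.
- r.close_job(): hands the job in, once; it reports no verdict.
The state is a dict: "time": time; "qpos": joint angles; "qvel": joint speeds; "tau": joint torques, N m; "eef_pos": TCP position; "eef_rot": TCP orientation; "ft_force": force on the tool from outside, world axes, zero at the start; "wrist_torque": the same for the moment, N m; "opening": opening from 0.0 (shut) to 1.0 (fully open).
Only numpy, scipy, OpenCV 4.12 (cv2) and the standard library are available. Lean on these libraries where they do the work, as an engineer would, in place of code of your own. Each camera call takes 0.05 s, during which the arm holds its last target.

### The job

The studio's table fan is being cleaned: its head is tilted to face straight up, the front guard is off and a stir stick chocks the blade. Its spinner cap has a left-hand thread, so unscrew it by turning it clockwise, as the arrow engraved on its top shows, judging by the engraved line how far it has come round and letting it climb its plastic thread with a light touch (no pulling, pressing or side load to speak of) until it is off the thread. Then lift it off the shaft and set it down gently, engraved top up, in the steel tray, without leaning on the fan, shoving the tray or disturbing the other things on the bench.

Things in the scene. Friction and masses are not known exactly. Their poses are not given: they have to be found in the camera images.
- cap_center (a point): Centre, half-way up, of the loose spinner cap: round white plastic, 40 mm across with fine grip ribs, 31 mm high, 45 g, its top edge bevelled (the upper 6 mm narrow to 33 mm). It is screwed hand-tight on the fan's shaft. Its z axis points up out of the closed, engraved top, its x axis along the line engraved there. Tight, that line is within 10 degrees of the hub's.
- cap_mark (a point): Outer end of the straight line engraved on the cap's top, 15 mm from its axis, at the top's height: it shows how far the cap has been turned. Beside it a curved arrow is engraved, pointing clockwise. The cap comes off its thread when its line has gone some 200 to 230 degrees clockwise from the hub's line; turning it farther does no harm.
- cap_rim (a point): Centre of the cap's open lower rim, 3 mm above the hub when tight. Inside is a coarse LEFT-HAND thread: turned clockwise (seen from above) the cap climbs; how fast is not known and must be felt or seen. Play on the thread: 1 mm up and down, 1 mm sideways. Anticlockwise it only jams. It does not lift without turning; thread and hub together take less than 18 N.
- hub_mark (a point): The line engraved on the top face of the blade hub, just outside the cap: this point is its middle, 23 mm from the shaft's axis in the direction of the fan's x axis. It does not move.
- shaft (a point): Point on the shaft's axis at the hub's top face, 186 mm above the bench; z up, x towards the hub's line. Hub 56 mm across; five grey blades around it, 150 to 181 mm above the bench, out to 93 mm from the axis; guard rim: a 236 mm ring, its top 171 mm above the bench. The fan is heavy and stays put; the stick is fast in it and the blade cannot turn.
- shaft_end (a point): Top of the threaded white shaft end on its axis, 25 mm above the hub; 24 mm across the thread. Once off its thread the cap must rise about 14 mm more to clear it. A soft rubber washer round its foot, squeezed by the cap, pushes it up lightly for the first 30 degrees of turning.
- tray: Loose steel parts tray, 140 mm (its x) by 110 mm (its y), 22 mm high, walls and floor 3 mm thick, 0.55 kg; origin at the centre of its underside on the bench.
- jar: Loose amber jar with a dark lid, 68 mm in diameter, 85 mm high, standing on the bench, to be left alone; origin at the centre of its underside.
- tin: Loose low steel tin, 62 mm in diameter, 45 mm high, standing on the bench, to be left alone; origin at the centre of its underside.
- ink: Loose small glass ink bottle with a black cap, 44 mm in diameter, 70 mm high, standing on the bench, to be left alone; origin at the centre of its underside.
Mind the look-alikes: they are no part of the job. Leave any blue look-alike of the part that bears cap_center alone.

How it is judged:
By the outcome, as a careful person would: the job done as asked, in the order asked, and still so for the second after the job is handed in, with the robot touching nothing.
It also fails if it takes over 64 s, if anything falls off the work surface, if the arm or the gripper's body presses on something with over 40 N, if the wrist force passes 120 N, or if a joint passes its speed limit or range.

## Working session

There is one attempt and no reset: what is moved stays moved. The work goes in short steps, Python scripts to look and compute and a tool call to move; the robot and the scene stay as the last step left them, time stands still between calls to the robot, and variables do not carry over. Pictures are saved under pics/ and viewed, and the job is handed in when it is done.

Besides the shell and the picture viewer there is one more tool, called after "Emit:" in YAML: its name, and indented under it one key for each argument. drive_tool: Moves the arm, as the interface text tells. Its arguments: {"type":"object","properties":{"deltas":{"type":"array"},"grip_force":{"type":"number"}},"required":["deltas"]}

```bash
mkdir -p pics
python3 - <<'E'
from bench import sensors, cams, r
import cv2
for n in ("side","top"):
    cv2.imwrite(f"pics/{n}0.png",cams.capture(n)); print(cams.camera_model(n))
print(sensors.read_state())
E
```

```text
{'vfov': 50.98114530980816, 'cx': 314.5147554164473, 'cy': 199.65828126395746, 'D': array([-0.01413736,  0.        ,  0.        ,  0.        ,  0.        ]), 'view': array([[-0.83516437, -0.54998049, -0.00468284,  0.42595111],
       [ 0.31286376, -0.4820625 ,  0.81837157, -0.30061919],
       [-0.45234582,  0.68200968,  0.57467039, -0.75448331],
       [ 0.        ,  0.        ,  0.        ,  1.        ]])}
{'vfov': 48.88384100537965, 'cx': 323.8651594244182, 'cy': 205.6090303105663, 'D': array([0.02096914, 0.        , 0.        , 0.        , 0.        ]), 'view': array([[ 1.99332589e-03, -9.99997492e-01, -1.02140184e-03,
         1.36027305e-02],
       [ 9.83373607e-01,  1.77471702e-03,  1.81585242e-01,
        -5.36555826e-01],
       [-1.81582974e-01, -1.36637817e-03,  9.83374678e-01,
        -1.06307942e+00],
       [ 0.00000000e+00,  0.00000000e+00,  0.00000000e+00,
         1.00000000e+00]])}
{'time': 0.1, 'qpos': array([ 1.07091844,  0.47766086,  0.02233966,  1.55634119, -0.01152059,
        1.10935288, -0.08310351]), 'qvel': array([-0.00223746, -0.00287018,  0.00089109, -0.00331717, -0.00061536,
       -0.00332633, -0.00054646]), 'tau': array([ 3.87784035e-03, -5.97764432e+01,  1.61337174e+00, -2.81955725e+01,
        1.28245240e-02,  5.02787414e-03, -1.44365448e-06]), 'eef_pos': array([ 0.25757732, -0.62346205,  0.30306555]), 'eef_rot': array([-3.07995545e+00, -6.11182799e-01,  6.48748410e-04]), 'ft_force': array([-0.7620964 , -0.41725356,  0.08182553]), 'wrist_torque': array([ 0.00493368, -0.00089674,  0.01388361]), 'opening': 0.9972878113918333}
```

View pics/side0.png

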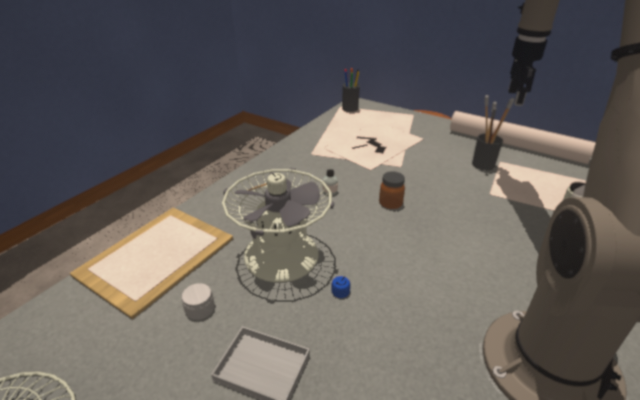

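View pics/top0.png

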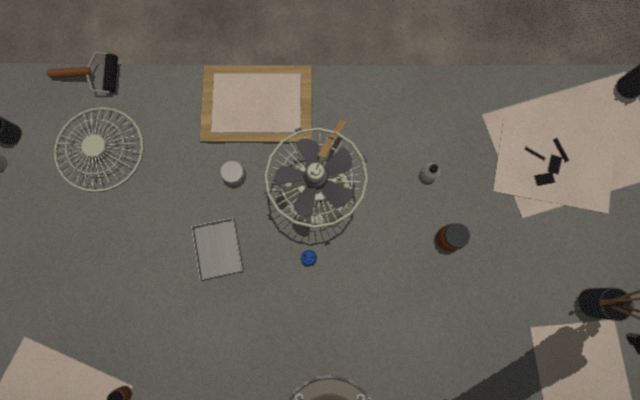

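The side view shows the fan with a white cap at about (277,181), a blue look-alike at (341,286) and the tray at (262,366). In the top view the cap is at (316,173), the blue look-alike at (309,257), the tray at (217,249), the tin at (232,173), the jar at (453,237) and the ink at (430,173). The cap I want is the white one on the fan's shaft; I leave the blue one alone. Next I confirm this in an enlarged crop.

```bash
cat > h.py <<'E'
import numpy as np, cv2
from bench import sensors, cams, r
def K(n):
    m=cams.camera_model(n); f=200/np.tan(np.radians(m['vfov'])/2)
    return np.array([[f,0,m['cx']],[0,f,m['cy']],[0,0,1]]),np.array(m['D']),np.array(m['view'])
def proj(n,P):
    k,d,V=K(n); P=np.atleast_2d(np.array(P,float)); c=P@V[:3,:3].T+V[:3,3]; c=c*[1,-1,-1]
    return cv2.projectPoints(c,np.zeros(3),np.zeros(3),k,d)[0].reshape(-1,2)
def ray(n,uv):
    k,d,V=K(n); p=cv2.undistortPoints(np.array([[uv]],float),k,d)[0,0]
    v=V[:3,:3].T@np.array([p[0],-p[1],-1]); o=-V[:3,:3].T@V[:3,3]; return o,v
def plane(n,uv,z):
    o,v=ray(n,uv); return o+v*(z-o[2])/v[2]
def crop(n,img,x,y,w,h,s,name):
    cv2.imwrite(f"pics/{name}.png",cv2.resize(img[y:y+h,x:x+w],None,fx=s,fy=s,interpolation=cv2.INTER_CUBIC))
E
python3 - <<'E'
from h import *
a=cv2.imread('pics/top0.png');b=cv2.imread('pics/side0.png')
A=cv2.resize(a[150:200,290:340],None,fx=11,fy=11,interpolation=cv2.INTER_CUBIC)
crop('top',a,290,150,50,50,11,'topc');crop('side',b,245,160,70,60,10,'sidec')
crop('top',a,180,140,80,150,4,'topt')
for z in (.22,.186): print(z,plane('top',(316,172),z),plane('side',(277,178),z))
E
```

```text
0.22 [0.5788689  0.03154361 0.22      ] [0.57982288 0.03323905 0.22      ]
0.186 [0.58786943 0.03222303 0.186     ] [ 0.61453928 -0.00879568  0.186     ]
```

View pics/topc.png

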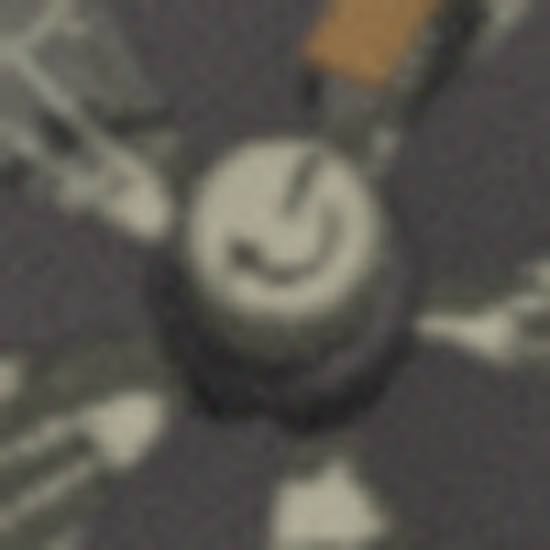

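View pics/sidec.png

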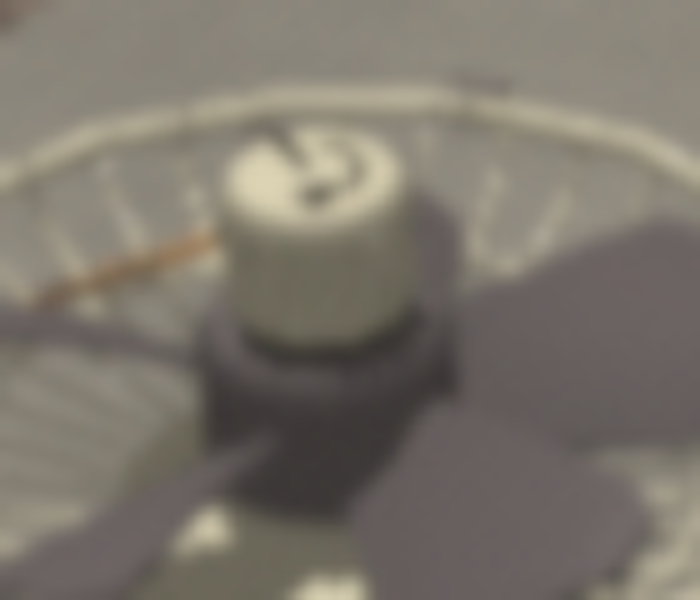

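View pics/topt.png

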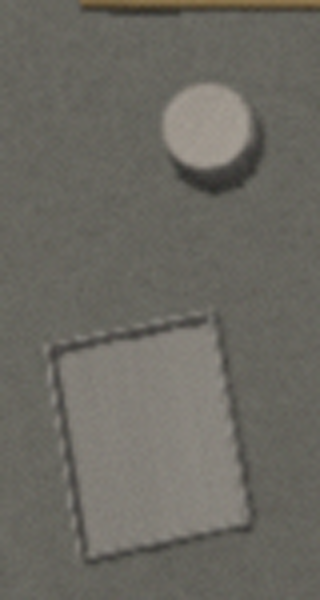

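The crop shows the white cap on the fan's hub: its top disc is centred near top (315.8,170.5). The engraved line runs up and to the right and the arrow curves clockwise, so this is the one. Next are finer measurements of the cap axis, tray, stick and obstacles.

Run:
```python
from h import *
def tri(p,q):
    o1,v1=ray('top',p);o2,v2=ray('side',q)
    A=np.stack([v1,-v2],1);t=np.linalg.lstsq(A,o2-o1,rcond=None)[0]
    a=o1+v1*t[0];b=o2+v2*t[1];return (a+b)/2,np.linalg.norm(a-b)
a=cv2.imread('pics/top0.png');b=cv2.imread('pics/side0.png')
# cap top centres by crop reading
pt=(290+284/11-.5,150+226/11-.5); ps=(245+314/10-.5,160+172/10-.5)
print('cap top',plane('top',pt,.22),plane('side',ps,.22),tri(pt,ps))
# line
e=(290+318/11-.5,150+156/11-.5); d=plane('top',e,.22)-plane('top',pt,.22);print('line ang',np.degrees(np.arctan2(d[1],d[0])),np.linalg.norm(d))
# guard rim ring ellipse in top view: center cross-check of axis at z .171
print(proj('top',[[.579,.032,.171]]),proj('top',[[.579+.118*np.cos(t),.032+.118*np.sin(t),.171] for t in (0,1.57,3.14,4.71)]).round(1).tolist())
# stick orange
for n,i in(('top',a),('side',b)):
    h=cv2.cvtColor(i,cv2.COLOR_BGR2HSV); m=cv2.inRange(h,(5,110,80),(20,255,255))
    x0,y0,x1,y1=(300,110,360,165) if n=='top' else (225,160,320,215)
    mm=np.zeros_like(m);mm[y0:y1,x0:x1]=m[y0:y1,x0:x1]
    k=cv2.findNonZero(mm)
    if k is not None:
        r_=cv2.minAreaRect(k);print(n,len(k),cv2.boxPoints(r_).round(1).tolist())
# tray corners (outer, top rim z .022)
for c in ((48,347),(213,313),(250,524),(84,560)):
    print('tray',plane('top',(180+c[0]/4-.4,140+c[1]/4-.4),.022).round(4))
for nm,u,z in (('tin',(232,173),.045),('blue',(309,257),.03),('jar',(455,234),.085),('ink',(432,169),.07)): print(nm,plane('top',u,z).round(3))
crop('s',b,215,155,130,80,6,'sidef');crop('t',a,255,110,120,90,6,'topf')
```

```text
cap top [0.58322917 0.03304214 0.22      ] [0.58484835 0.03044631 0.22      ] (array([0.58269225, 0.03300872, 0.22206627]), np.float64(4.428682696665777e-05))
line ang -24.92998883201002 0.015731475996728757
[[316.20072434 177.47951866]] [[316.5, 128.0], [264.3, 177.3], [315.8, 229.0], [368.1, 177.7]]
top 319 [[291.29998779296875, 147.5], [302.29998779296875, 108.9000015258789], [345.20001220703125, 121.19999694824219], [334.20001220703125, 159.8000030517578]]
tray [0.4869 0.3536 0.022 ]
tray [0.5091 0.249  0.022 ]
tray [0.3747 0.2203 0.022 ]
tray [0.3523 0.3234 0.022 ]
tin [0.622 0.251 0.045]
blue [0.408 0.052 0.03 ]
jar [ 0.461 -0.302  0.085]
ink [ 0.627 -0.257  0.07 ]
```

View pics/sidef.png

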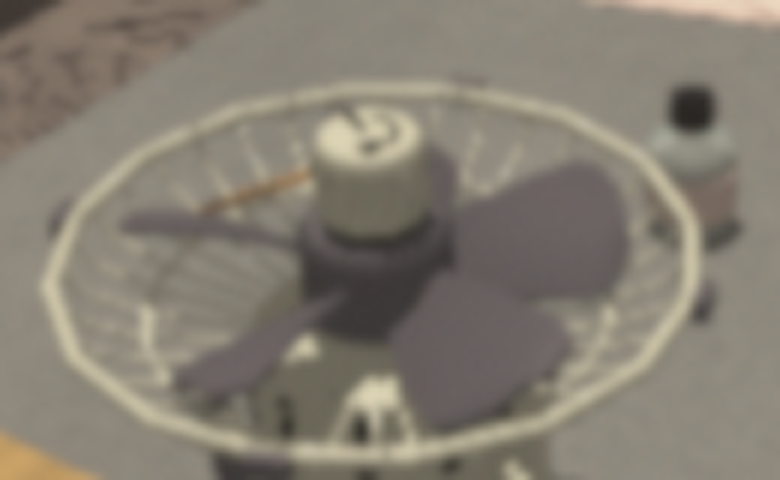

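View pics/topf.png

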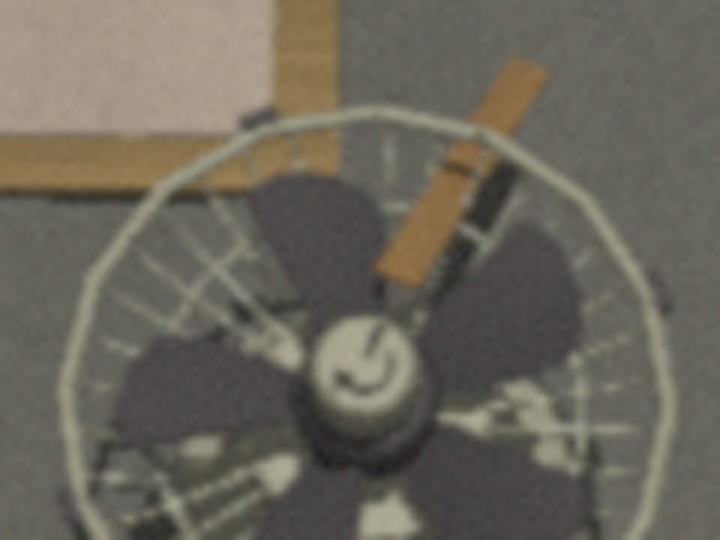

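Run:
```python
from h import *
for u in ((321.2,155.3),(342.8,120.5)):
  for z in (.15,.16,.17,.18,.19,.2):
    P=plane('top',u,z); s=proj('side',P)[0]; print(u,z,P.round(3),((s-[215,155])*6).round(0))
V=K('top');
P=np.array([[.35232,.3234],[.3523,.3234]])
C=np.array([[.4869,.3536],[.5091,.249],[.3747,.2203],[.3523,.3234]]);print('tray c',C.mean(0),np.linalg.norm(C[0]-C[1]),np.linalg.norm(C[1]-C[2]))
# axis check with fan guard rim: proj circle
print(sensors.read_state()['time'])
```

```text
(321.2, 155.3) 0.15 [0.638 0.021 0.15 ] [280. 237.]
(321.2, 155.3) 0.16 [0.635 0.021 0.16 ] [284. 217.]
(321.2, 155.3) 0.17 [0.632 0.021 0.17 ] [289. 197.]
(321.2, 155.3) 0.18 [0.629 0.021 0.18 ] [293. 177.]
(321.2, 155.3) 0.19 [0.626 0.021 0.19 ] [298. 156.]
(321.2, 155.3) 0.2 [0.623 0.021 0.2  ] [303. 135.]
(342.8, 120.5) 0.15 [ 0.724 -0.03   0.15 ] [194. 112.]
(342.8, 120.5) 0.16 [ 0.72 -0.03  0.16] [199.  94.]
(342.8, 120.5) 0.17 [ 0.716 -0.029  0.17 ] [203.  75.]
(342.8, 120.5) 0.18 [ 0.712 -0.029  0.18 ] [208.  57.]
(342.8, 120.5) 0.19 [ 0.708 -0.028  0.19 ] [212.  38.]
(342.8, 120.5) 0.2 [ 0.704 -0.028  0.2  ] [217.  19.]
tray c [0.43075  0.286575] 0.10692988356862643 0.1374301640834355
0.1
```

Emit:
drive_tool:
  deltas:
    - [0.01, 0.02, 0.02, 0, 0, 0, -1]
    - [0.016, 0.033, 0.018, 0, 0, 0, -1]
    - [0.016, 0.033, 0, 0, 0, 0, -1]
    - [0.016, 0.033, 0, 0, 0, 0, -1]
    - [0.016, 0.033, 0, 0, 0, 0, -1]
  grip_force: 20

```text
time: 0.52
eef_pos: [0.3321, -0.4703, 0.3419]
eef_rot: [3.081, 0.611, -0.0]
ft_force: [0.1, 0.2, -0.1]
opening: 1.004
```

Emit:
drive_tool:
  deltas:
    - [0.016, 0.033, 0, 0, 0, 0, -1]
    - [0.016, 0.033, 0, 0, 0, 0, -1]
    - [0.016, 0.033, 0, 0, 0, 0, -1]
    - [0.016, 0.033, 0, 0, 0, 0, -1]
    - [0.016, 0.033, 0, 0, 0, 0, -1]

```text
time: 0.93
eef_pos: [0.412, -0.3051, 0.3417]
eef_rot: [-3.081, -0.611, 0.001]
ft_force: [1.2, -0.4, -1.1]
opening: 1.003
```

```bash
python3 -c "
from h import *
s=sensors.read_state();print(s['time'],s['qpos'].round(2),s['eef_pos'],s['eef_rot'],s['ft_force'])"
```

```text
0.9333 [ 0.65  0.18 -0.15  1.88  0.03  1.08 -0.69] [ 0.41196879 -0.30505425  0.34172248] [-3.08143422e+00 -6.11271854e-01  5.48338533e-04] [ 1.20053533 -0.43862637 -1.12333907]
```

Emit:
drive_tool:
  deltas:
    - [0.016, 0.033, 0, 0, 0, 7, -1]
    - [0.016, 0.033, 0, 0, 0, 7, -1]
    - [0.016, 0.033, 0, 0, 0, 7, -1]
    - [0.016, 0.033, 0, 0, 0, 7, -1]
    - [0.016, 0.033, 0, 0, 0, 7, -1]

```text
time: 1.35
eef_pos: [0.492, -0.1401, 0.3418]
eef_rot: [-2.75, -1.518, 0.0]
ft_force: [0.5, -0.5, -0.4]
opening: 1.002
```

Emit:
drive_tool:
  deltas:
    - [0.016, 0.033, 0, 0, 0, 7, -1]
    - [0.016, 0.033, 0, 0, 0, 7, -1]
    - [0.016, 0.033, 0, 0, 0, 7, -1]
    - [0.016, 0.033, 0, 0, 0, 7, -1]
    - [0.016, 0.033, 0, 0, 0, 7, -1]

```text
time: 1.77
eef_pos: [0.572, 0.0247, 0.3417]
eef_rot: [-2.167, -2.274, 0.001]
ft_force: [0.3, 0.2, 0.0]
opening: 1.001
```

Emit:
drive_tool:
  deltas:
    - [0, 0, 0, 0, 0, 7, -1]
    - [0, 0, 0, 0, 0, 7, -1]
    - [0, 0, 0, 0, 0, 7, -1]
    - [0, 0, 0, 0, 0, 7, -1]
    - [0, 0, 0, 0, 0, 7, -1]

```text
time: 2.18
eef_pos: [0.5715, 0.0231, 0.3414]
eef_rot: [-1.382, -2.82, 0.001]
ft_force: [-0.8, -0.3, -0.2]
opening: 1.0
```

Emit:
drive_tool:
  deltas:
    - [0, 0, 0, 0, 0, 7, -1]
    - [0, 0, 0, 0, 0, 7, -1]
    - [0, 0, 0, 0, 0, 7, -1]
    - [0, 0, 0, 0, 0, 7, -1]
    - [0, 0, 0, 0, 0, 7, -1]

```text
time: 2.6
eef_pos: [0.5715, 0.023, 0.3415]
eef_rot: [-0.47, -3.105, 0.0]
ft_force: [-0.7, 0.2, 0.9]
opening: 1.0
```

```bash
python3 -c "
from h import *
s=sensors.read_state();print(s['time'],s['qpos'].round(2),s['eef_pos'],s['eef_rot'],s['ft_force'])"
```

```text
2.6 [ 0.43  0.36 -0.74  1.72  0.26  1.16  0.89] [0.5715056  0.02295928 0.34149014] [-4.70085252e-01 -3.10538475e+00  3.73919296e-04] [-0.69104629  0.16171268  0.91768117]
```

Emit:
drive_tool:
  deltas:
    - [0.0055, 0.0045, 0, 0, 0, 7, -0.4]
    - [0.006, 0.0045, 0, 0, 0, 7, -0.4]
    - [0, 0, 0, 0, 0, 7, -0.4]
    - [0, 0, 0, 0, 0, 7, -0.4]
    - [0, 0, 0, 0, 0, 7, -0.4]

```text
time: 3.02
eef_pos: [0.5831, 0.0321, 0.3414]
eef_rot: [0.486, -3.103, -0.0]
ft_force: [-0.1, -0.2, -0.6]
opening: 0.701
```

Emit:
drive_tool:
  deltas:
    - [0, 0, -0.01, 0, 0, 7, -0.4]
    - [0, 0, -0.01, 0, 0, 7, -0.4]
    - [0, 0, 0, 0, 0, 7, -0.4]
    - [0, 0, 0, 0, 0, 7, -0.4]
    - [0, 0, 0, 0, 0, 7, -0.4]

```text
time: 3.43
eef_pos: [0.5829, 0.0319, 0.3213]
eef_rot: [1.396, -2.813, -0.001]
ft_force: [0.6, 0.6, -0.5]
opening: 0.7
```

Emit:
drive_tool:
  deltas:
    - [0, 0, 0, 0, 0, 7, -0.4]
    - [0, 0, 0, 0, 0, 7, -0.4]
    - [0, 0, 0, 0, 0, 7, -0.4]
    - [0, 0, 0, 0, 0, 7, -0.4]
    - [0, 0, 0, 0, 0, 0, -0.4]

```text
time: 3.85
eef_pos: [0.5831, 0.0317, 0.3212]
eef_rot: [2.033, -2.394, -0.002]
ft_force: [-0.2, -0.7, -0.1]
opening: 0.701
```

```bash
python3 -c "
from h import *
s=sensors.read_state();print(s['time'],s['qpos'].round(2),s['eef_pos'],s['eef_rot'],s['ft_force'],s['opening'])
t=cams.capture('top');b=cams.capture('side')
crop('t',t,255,110,120,90,6,'t1');crop('s',b,215,100,130,130,5,'s1')
"
```

```text
3.85 [ 0.63  0.53 -1.09  1.71  0.5   1.22  2.39] [0.58308377 0.03174217 0.32124662] [ 2.03295630e+00 -2.39423020e+00 -1.67502806e-03] [-0.18563476 -0.72034446 -0.14807644] 0.701477352341271
```

View pics/s1.png

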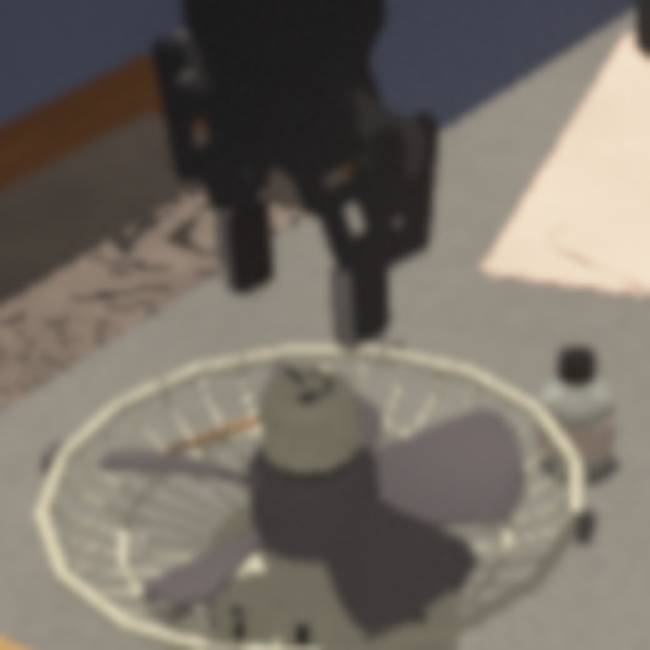

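View pics/t1.png

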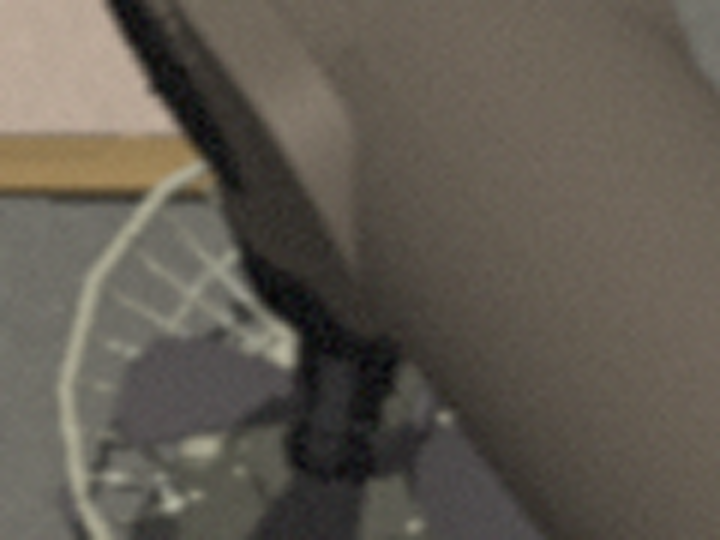

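Run:
```python
from h import *
for z in (.24,.245,.25,.255,.26):
    for sx in (1,-1):
        d=np.array([-.987,.162])*sx
        for off in (.03,.04): 
            p=[.5831+d[0]*off,.0317+d[1]*off,z]; print(z,sx,off,((proj('side',p)[0]-[215,100])*5).round(0),end=' ')
    print()
```

```text
0.24 1 0.03 [354. 370.] 0.24 1 0.04 [372. 379.] 0.24 -1 0.03 [254. 320.] 0.24 -1 0.04 [238. 312.] 
0.245 1 0.03 [354. 360.] 0.245 1 0.04 [371. 369.] 0.245 -1 0.03 [253. 309.] 0.245 -1 0.04 [237. 301.] 
0.25 1 0.03 [353. 349.] 0.25 1 0.04 [371. 358.] 0.25 -1 0.03 [252. 299.] 0.25 -1 0.04 [236. 291.] 
0.255 1 0.03 [353. 338.] 0.255 1 0.04 [370. 347.] 0.255 -1 0.03 [252. 288.] 0.255 -1 0.04 [235. 280.] 
0.26 1 0.03 [352. 327.] 0.26 1 0.04 [370. 336.] 0.26 -1 0.03 [251. 278.] 0.26 -1 0.04 [235. 270.]
```

The side view shows the near fingertip at crop (365,345), which puts the tips about 68 mm below the TCP at this opening. The gripper straddles the cap. Next I descend and close lightly.

Emit:
drive_tool:
  deltas:
    - [0, 0, -0.015, 0, 0, 0, -0.4]
    - [0, 0, -0.015, 0, 0, 0, -0.4]
    - [0, 0, -0.013, 0, 0, 0, -0.4]
    - [0, 0, -0.01, 0, 0, 0, -0.4]
    - [0, 0, -0.004, 0, 0, 0, -0.4]

```text
time: 4.37
eef_pos: [0.5822, 0.0318, 0.2622]
eef_rot: [2.026, -2.397, -0.003]
ft_force: [0.1, -0.4, -0.3]
opening: 0.7
```

Emit:
drive_tool:
  deltas:
    - [0, 0, 0, 0, 0, 0, -0.1]
    - [0, 0, 0, 0, 0, 0, 0.0]
    - [0, 0, 0, 0, 0, 0, 0.2]
    - [0, 0, 0, 0, 0, 0, 0.4]
    - [0, 0, 0, 0, 0, 0, 0.6]
  grip_force: 20

```text
time: 4.78
eef_pos: [0.5834, 0.0324, 0.2653]
eef_rot: [-2.028, 2.398, -0.0]
ft_force: [0.9, 0.7, -1.7]
opening: 0.462
```

```bash
python3 -c "
from h import *
s=sensors.read_state();print(s['time'],s['qpos'].round(2),s['eef_pos'],s['eef_rot'],s['ft_force'],s['wrist_torque'],s['opening'])
b=cams.capture('side')
crop('s',b,215,100,130,130,5,'s2')
"
```

```text
4.7833 [ 0.6   0.58 -1.05  1.77  0.56  1.12  2.34] [0.58342836 0.03237739 0.26532654] [-2.02823737e+00  2.39809152e+00 -3.66559368e-04] [ 0.92892122  0.7191351  -1.70130109] [ 0.1384019   0.01301763 -0.01551812] 0.4621718245511732
```

View pics/s2.png

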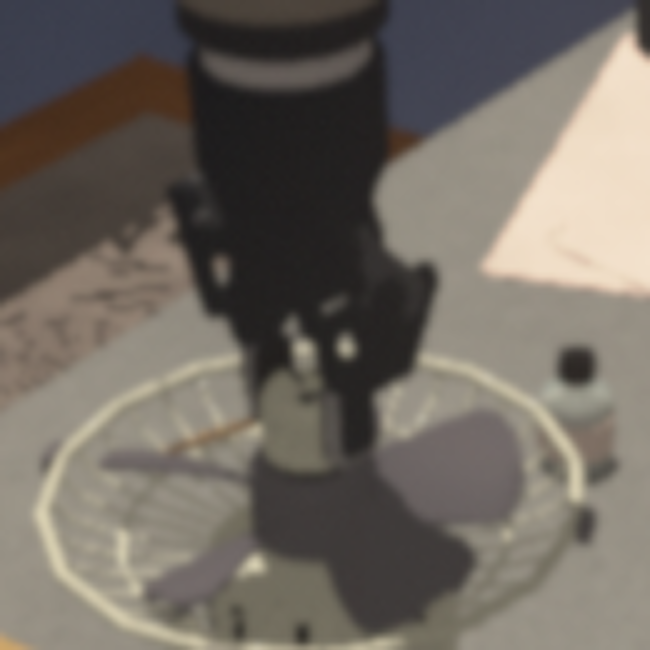

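The fingers have closed on the cap (opening 0.46) with small forces. I start turning clockwise in small steps.

Emit:
drive_tool:
  deltas:
    - [0, 0, 0.0001, 0, 0, -3, 0.6]
    - [0, 0, 0.0001, 0, 0, -3, 0.6]
    - [0, 0, 0.0001, 0, 0, -3, 0.6]
    - [0, 0, 0.0001, 0, 0, -3, 0.6]
    - [0, 0, 0.0001, 0, 0, -3, 0.6]

```text
time: 5.25
eef_pos: [0.5833, 0.032, 0.2658]
eef_rot: [-1.695, 2.645, -0.001]
ft_force: [0.2, 0.1, 0.5]
opening: 0.459
```

```bash
cat > s.py <<'E'
from h import *
import sys
s=sensors.read_state();x=s['eef_rot'];print(s['time'],'yaw',np.degrees(2*np.arctan2(x[1],x[0]))%360,'tilt',x[2],s['qpos'].round(2),s['eef_pos'].round(4),s['ft_force'].round(1),s['wrist_torque'].round(3),round(s['opening'],3))
if len(sys.argv)>1:
    b=cams.capture('side');crop('s',b,225,130,100,90,8,sys.argv[1])
    if len(sys.argv)>2:
        b=cams.capture('top');crop('s',b,280,130,70,70,8,sys.argv[1]+'t')
E
python3 s.py
```

```text
5.25 yaw 245.28526686591408 tilt -0.0008011320370746328 [ 0.57  0.56 -0.99  1.77  0.52  1.1   2.11] [0.5833 0.032  0.2658] [0.2 0.1 0.5] [-0.02   0.107  0.024] 0.459
```

Emit:
drive_tool:
  deltas:
    - [0, 0, 0.0001, 0, 0, -3, 0.6]
    - [0, 0, 0.0001, 0, 0, -3, 0.6]
    - [0, 0, 0.0001, 0, 0, -3, 0.6]
    - [0, 0, 0.0001, 0, 0, -3, 0.6]
    - [0, 0, 0.0001, 0, 0, -3, 0.6]

```text
time: 5.67
eef_pos: [0.5833, 0.0321, 0.2662]
eef_rot: [-1.335, 2.844, -0.0]
ft_force: [-0.5, 0.5, -0.6]
opening: 0.461
```

```bash
python3 s.py a1 t
```

```text
5.6667 yaw 230.29485075957695 tilt -0.0003830783887197423 [ 0.53  0.53 -0.93  1.77  0.48  1.08  1.88] [0.5833 0.0321 0.2662] [-0.5  0.5 -0.6] [0.005 0.094 0.018] 0.461
```

View pics/a1.png

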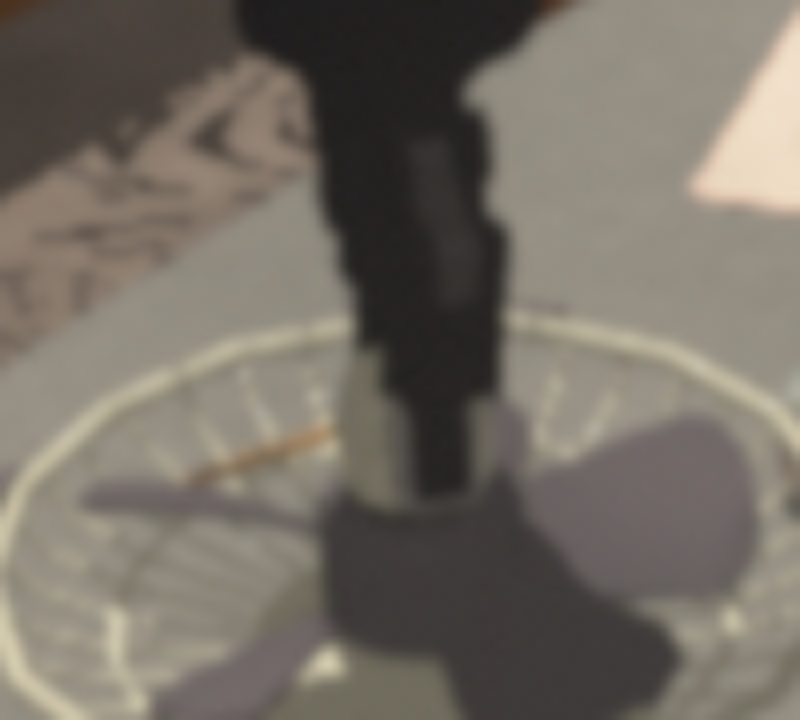

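View pics/a1t.png

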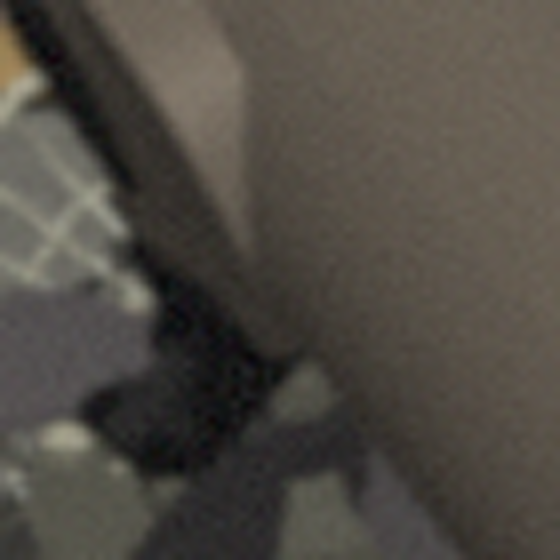

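The side view shows the finger at crop (440,440) on the cap, with its rim just above the hub. The line is hidden for now; I'll check it by releasing later. Turning on.

Emit:
drive_tool:
  deltas:
    - [0, 0, 0.00012, 0, 0, -4, 0.6]
    - [0, 0, 0.00012, 0, 0, -4, 0.6]
    - [0, 0, 0.00012, 0, 0, -4, 0.6]
    - [0, 0, 0.00012, 0, 0, -4, 0.6]
    - [0, 0, 0.00012, 0, 0, -4, 0.6]

```text
time: 6.18
eef_pos: [0.5832, 0.0323, 0.2667]
eef_rot: [-0.823, 3.032, 0.0]
ft_force: [-2.1, 1.1, 0.2]
opening: 0.462
```

```bash
python3 s.py
```

```text
6.1833 yaw 210.3670345790756 tilt 0.00021438683113357215 [ 0.48  0.5  -0.86  1.77  0.43  1.06  1.57] [0.5832 0.0323 0.2667] [-2.1  1.1  0.2] [0.103 0.12  0.022] 0.462
```

Emit:
drive_tool:
  deltas:
    - [-0.0002, 0.0002, 0.00012, 0, 0, -4, 0.6]
    - [-0.0001, 0.0001, 0.00012, 0, 0, -4, 0.6]
    - [0, 0, 0.00012, 0, 0, -4, 0.6]
    - [0, 0, 0.00012, 0, 0, -4, 0.6]
    - [0, 0, 0.00012, 0, 0, -4, 0.6]

```text
time: 6.6
eef_pos: [0.583, 0.0325, 0.2673]
eef_rot: [-0.284, 3.128, 0.0]
ft_force: [-0.4, 0.8, -0.9]
opening: 0.464
```

```bash
python3 s.py
```

```text
6.6 yaw 190.36796655628376 tilt 9.186810514599789e-05 [ 0.43  0.48 -0.78  1.78  0.38  1.05  1.26] [0.583  0.0325 0.2673] [-0.4  0.8 -0.9] [ 0.069  0.031 -0.013] 0.464
```

Emit:
drive_tool:
  deltas:
    - [0, 0, 0.00014, 0, 0, -4, 0.6]
    - [0, 0, 0.00014, 0, 0, -4, 0.6]
    - [0, 0, 0.00014, 0, 0, -4, 0.6]
    - [0, 0, 0.00014, 0, 0, -4, 0.6]
    - [0, 0, 0.00014, 0, 0, -4, 0.6]

```text
time: 7.02
eef_pos: [0.583, 0.0327, 0.268]
eef_rot: [0.263, 3.13, 0.0]
ft_force: [-0.1, 0.1, 0.3]
opening: 0.466
```

```bash
python3 s.py a2
```

```text
7.0167 yaw 170.38018053847333 tilt 0.0004033527687472887 [ 0.37  0.45 -0.7   1.78  0.34  1.03  0.95] [0.583  0.0327 0.268 ] [-0.1  0.1  0.3] [0.063 0.077 0.009] 0.466
```

View pics/a2.png

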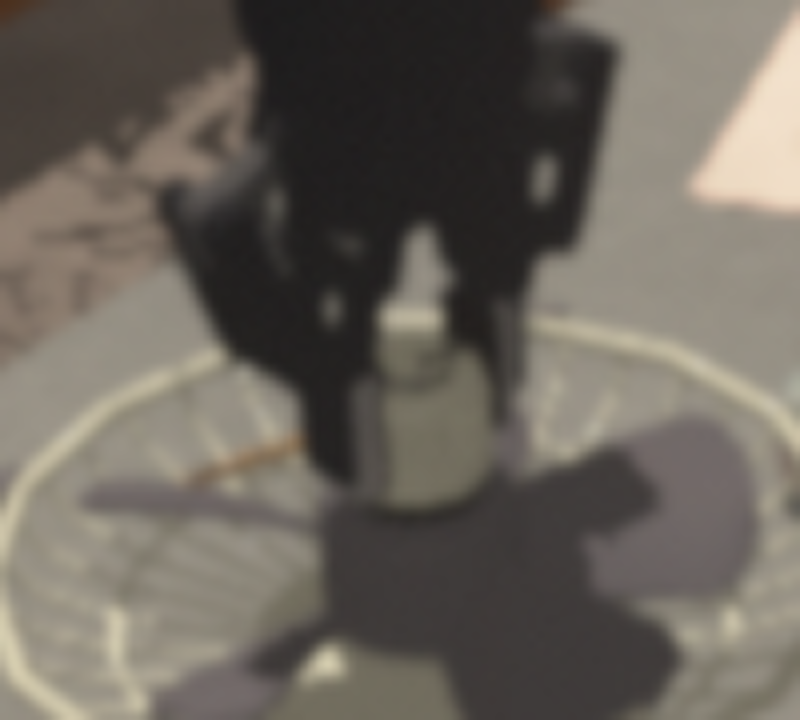

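The rim is at crop (430,510), where it was when tight, so the grip may be slipping. I open slightly and lift to look at the engraved line.

Emit:
drive_tool:
  deltas:
    - [0, 0, 0, 0, 0, 0, -0.4]
    - [0, 0, 0, 0, 0, 0, -0.4]
    - [0, 0, 0.02, 0, 0, 0, -0.4]
    - [0, 0, 0.02, 0, 0, 0, -0.4]
    - [0, 0, 0, 0, 0, 0, -0.4]

```text
time: 7.48
eef_pos: [0.5846, 0.0331, 0.3116]
eef_rot: [0.257, 3.125, 0.002]
ft_force: [0.8, 0.3, 0.2]
opening: 0.703
```

```bash
python3 s.py a3 t
```

```text
7.4833 yaw 170.58278260713138 tilt 0.0018773992795787966 [ 0.39  0.41 -0.72  1.73  0.3   1.11  0.98] [0.5846 0.0331 0.3116] [0.8 0.3 0.2] [ 0.034 -0.004 -0.002] 0.703
```

View pics/a3.png

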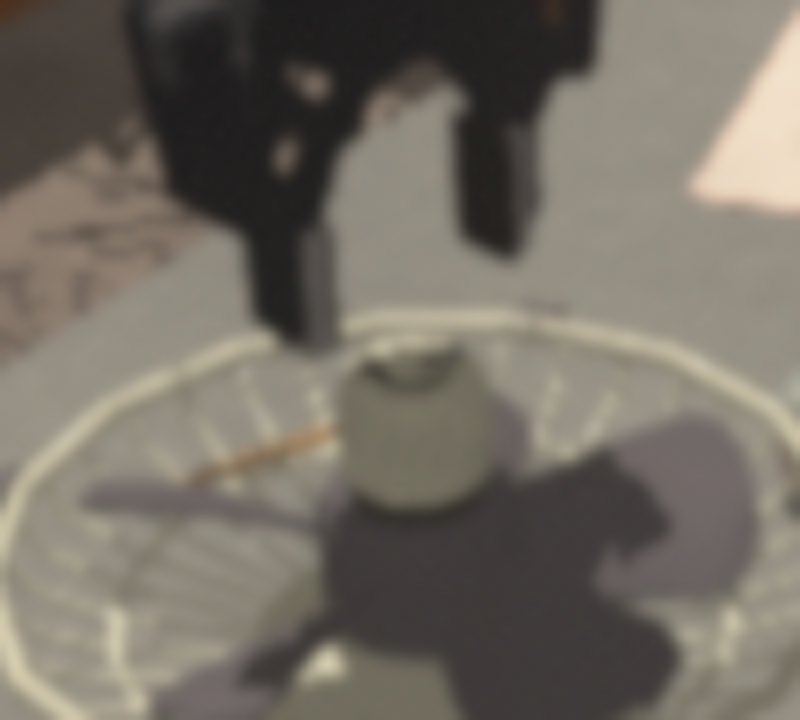

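Run:
```python
import cv2,numpy as np
a=cv2.imread('pics/a3.png');c=a[300:540,310:530].astype(float);c=np.clip((c-40)*1.6,0,255).astype(np.uint8)
b=cv2.imread('pics/side0.png')[130:220,225:325];b=cv2.resize(b,None,fx=8,fy=8,interpolation=cv2.INTER_CUBIC)[300:540,310:530].astype(float);b=np.clip((b-60)*1.4,0,255).astype(np.uint8)
cv2.imwrite('pics/cmp.png',cv2.resize(np.hstack([b,c]),None,fx=1.8,fy=1.8))
```

```text
(no output)
```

View pics/cmp.png

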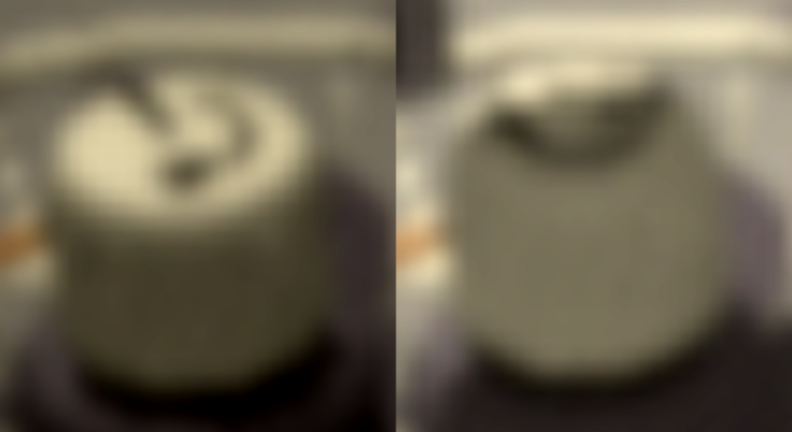

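View pics/a3t.png

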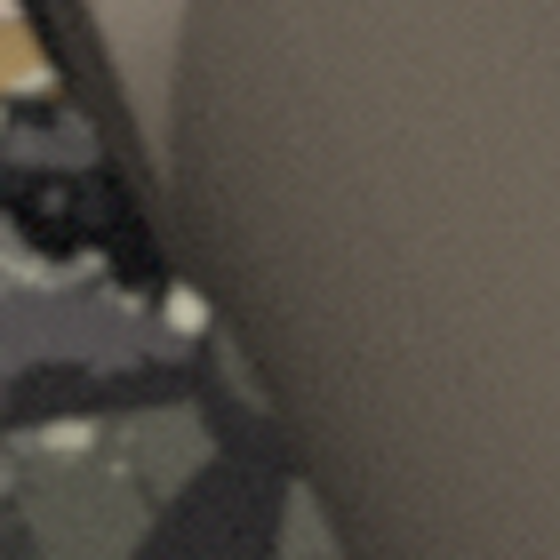

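The cap top is partly shaded: a dark arc at about (575,150) in the right panel and no clear line. The cap seems higher. I move the arm aside to see it properly.

Emit:
drive_tool:
  deltas:
    - [0, 0, 0.025, 0, 0, 0, -0.4]
    - [0, -0.035, 0.005, 0, 0, 0, -0.4]
    - [0, -0.04, 0, 0, 0, 0, -0.4]
    - [0, -0.04, 0, 0, 0, 0, -0.4]
    - [0, -0.04, 0, 0, 0, 0, -0.4]

```text
time: 8.0
eef_pos: [0.5823, -0.1243, 0.3369]
eef_rot: [-0.258, -3.13, 0.001]
ft_force: [1.5, 0.3, -0.3]
opening: 0.701
```

```bash
python3 s.py a4 t
```

```text
8.0 yaw 170.56349655623998 tilt 0.0005138078881675597 [ 0.62  0.4  -0.68  1.68  0.27  1.16  1.28] [ 0.5823 -0.1243  0.3369] [ 1.5  0.3 -0.3] [ 0.021 -0.047 -0.014] 0.701
```

View pics/a4.png

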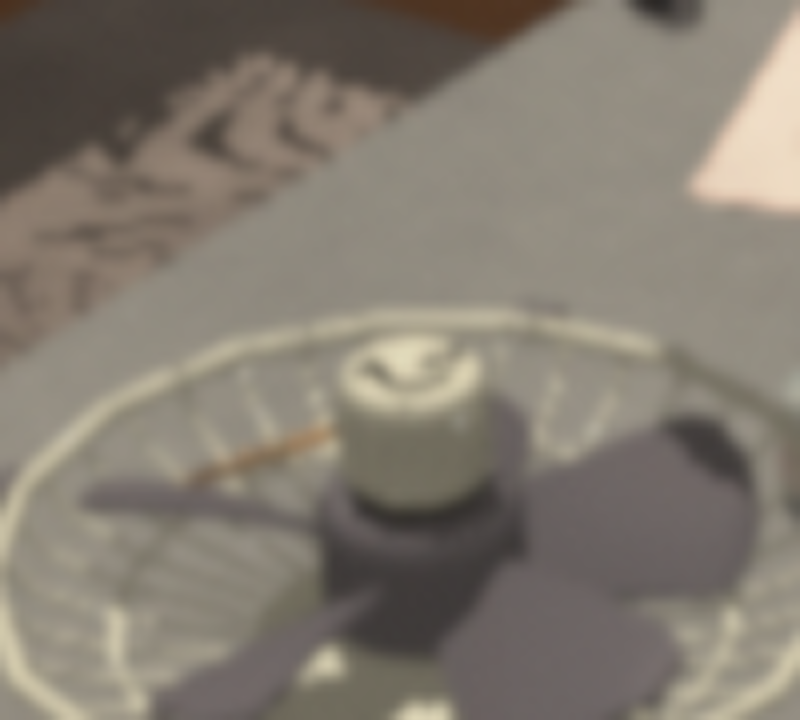

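View pics/a4t.png

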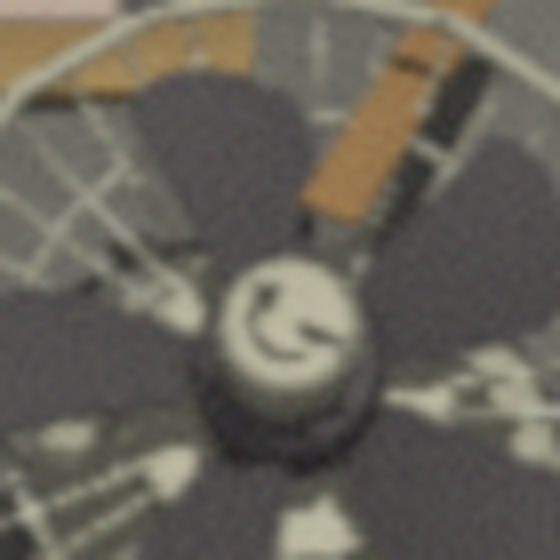

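The top view shows the engraved line running from (290,322) to (345,343), about -111°, against -25° at first. The cap has turned some 86° with a 90° gripper turn and risen a few mm, so it did not slip. I go back and regrip.

Emit:
drive_tool:
  deltas:
    - [0, 0.04, 0, 0, 0, 0, -0.4]
    - [0, 0.04, 0, 0, 0, 0, -0.4]
    - [0, 0.04, 0, 0, 0, 0, -0.4]
    - [0, 0.036, 0, 0, 0, 0, -0.4]
    - [0, 0, 0, 0, 0, 0, -0.4]

```text
time: 8.52
eef_pos: [0.5814, 0.0431, 0.3376]
eef_rot: [-0.241, -3.131, -0.008]
ft_force: [0.6, 0.4, 0.1]
opening: 0.699
```

```bash
python3 s.py
```

```text
8.5167 yaw 171.18579016314055 tilt -0.007563829442989052 [ 0.39  0.39 -0.74  1.7   0.28  1.16  1.  ] [0.5814 0.0431 0.3376] [0.6 0.4 0.1] [ 0.096 -0.029 -0.15 ] 0.699
```

Emit:
drive_tool:
  deltas:
    - [0, 0, 0, 0, 0, 0, -0.4]
    - [0, 0, 0, 0, 0, 0, -0.4]

```text
time: 8.68
eef_pos: [0.5827, 0.0329, 0.3369]
eef_rot: [-0.261, -3.129, 0.001]
ft_force: [0.6, -0.0, 0.5]
opening: 0.699
```

Emit:
drive_tool:
  deltas:
    - [0, 0, -0.02, 0, 0, 0, -0.4]
    - [0, 0, -0.02, 0, 0, 0, -0.4]
    - [0, 0, -0.015, 0, 0, 0, -0.4]
    - [0, 0, -0.01, 0, 0, 0, -0.4]
    - [0, 0, -0.005, 0, 0, 0, -0.4]

```text
time: 9.1
eef_pos: [0.5824, 0.0314, 0.2658]
eef_rot: [-0.265, -3.128, 0.002]
ft_force: [-0.5, -0.4, 0.2]
opening: 0.696
```

Emit:
drive_tool:
  deltas:
    - [0, 0, 0, 0, 0, 0, -0.1]
    - [0, 0, 0, 0, 0, 0, 0.0]
    - [0, 0, 0, 0, 0, 0, 0.2]
    - [0, 0, 0, 0, 0, 0, 0.4]
    - [0, 0, 0, 0, 0, 0, 0.6]

```text
time: 9.52
eef_pos: [0.5834, 0.0335, 0.2686]
eef_rot: [0.262, 3.129, 0.0]
ft_force: [0.3, -0.5, 0.2]
opening: 0.461
```

```bash
python3 s.py
```

```text
9.5167 yaw 170.44555738967708 tilt 5.645703611633142e-05 [ 0.37  0.45 -0.7   1.78  0.34  1.03  0.95] [0.5834 0.0335 0.2686] [ 0.3 -0.5  0.2] [-0.034 -0.089  0.021] 0.461
```

Emit:
drive_tool:
  deltas:
    - [0, 0, 0.00014, 0, 0, -4, 0.6]
    - [0, 0, 0.00014, 0, 0, -4, 0.6]
    - [0, 0, 0.00014, 0, 0, -4, 0.6]
    - [0, 0, 0.00014, 0, 0, -4, 0.6]
    - [0, 0, 0.00014, 0, 0, -4, 0.6]

```text
time: 9.93
eef_pos: [0.5835, 0.0334, 0.2693]
eef_rot: [0.806, 3.035, 0.0]
ft_force: [0.5, -1.1, 1.3]
opening: 0.463
```

```bash
python3 s.py
```

```text
9.9333 yaw 150.24583551727642 tilt 0.0004407361638950999 [ 0.32  0.43 -0.63  1.78  0.3   1.02  0.63] [0.5835 0.0334 0.2693] [ 0.5 -1.1  1.3] [-0.074 -0.138  0.06 ] 0.463
```

Emit:
drive_tool:
  deltas:
    - [0, 0, 0.00014, 0, 0, -4, 0.6]
    - [0, 0, 0.00014, 0, 0, -4, 0.6]
    - [0, 0, 0.00014, 0, 0, -4, 0.6]
    - [0, 0, 0.00014, 0, 0, -4, 0.6]
    - [0, 0, 0.00014, 0, 0, -4, 0.6]

```text
time: 10.35
eef_pos: [0.5835, 0.0333, 0.2701]
eef_rot: [1.321, 2.848, 0.001]
ft_force: [0.8, -1.9, 1.9]
opening: 0.465
```

```bash
python3 s.py
```

```text
10.35 yaw 130.24369393969195 tilt 0.0007868086776634206 [ 0.27  0.42 -0.55  1.78  0.26  1.01  0.32] [0.5835 0.0333 0.2701] [ 0.8 -1.9  1.9] [-0.239  0.017  0.04 ] 0.465
```

Emit:
drive_tool:
  deltas:
    - [0.0001, -0.0002, 0.0003, 0, 0, -4, 0.6]
    - [0, -0.0002, 0.0002, 0, 0, -4, 0.6]
    - [0, 0, 0.00016, 0, 0, -4, 0.6]
    - [0, 0, 0.00016, 0, 0, -4, 0.6]
    - [0, 0, 0.00016, 0, 0, -4, 0.6]

```text
time: 10.77
eef_pos: [0.5834, 0.0331, 0.271]
eef_rot: [1.795, 2.576, 0.001]
ft_force: [0.6, -0.6, 1.6]
opening: 0.466
```

```bash
python3 s.py
```

```text
10.7667 yaw 110.25771166851553 tilt 0.0012987531014039828 [ 0.21  0.4  -0.48  1.79  0.22  1.   -0.  ] [0.5834 0.0331 0.271 ] [ 0.6 -0.6  1.6] [-0.216  0.015  0.069] 0.466
```

Emit:
drive_tool:
  deltas:
    - [0, -0.0001, 0.0004, 0, 0, -4, 0.6]
    - [0, -0.0001, 0.0002, 0, 0, -4, 0.6]
    - [0, 0, 0.00016, 0, 0, -4, 0.6]
    - [0, 0, 0.00016, 0, 0, -4, 0.6]
    - [0, 0, 0.00016, 0, 0, -4, 0.6]

```text
time: 11.18
eef_pos: [0.5834, 0.033, 0.272]
eef_rot: [2.216, 2.226, 0.002]
ft_force: [0.6, 0.3, 1.8]
opening: 0.467
```

```bash
python3 s.py a5
```

```text
11.1833 yaw 90.26806721576952 tilt 0.0016154831985570226 [ 0.16  0.39 -0.41  1.79  0.18  1.   -0.32] [0.5834 0.033  0.272 ] [0.6 0.3 1.8] [-0.084 -0.016  0.016] 0.467
```

View pics/a5.png

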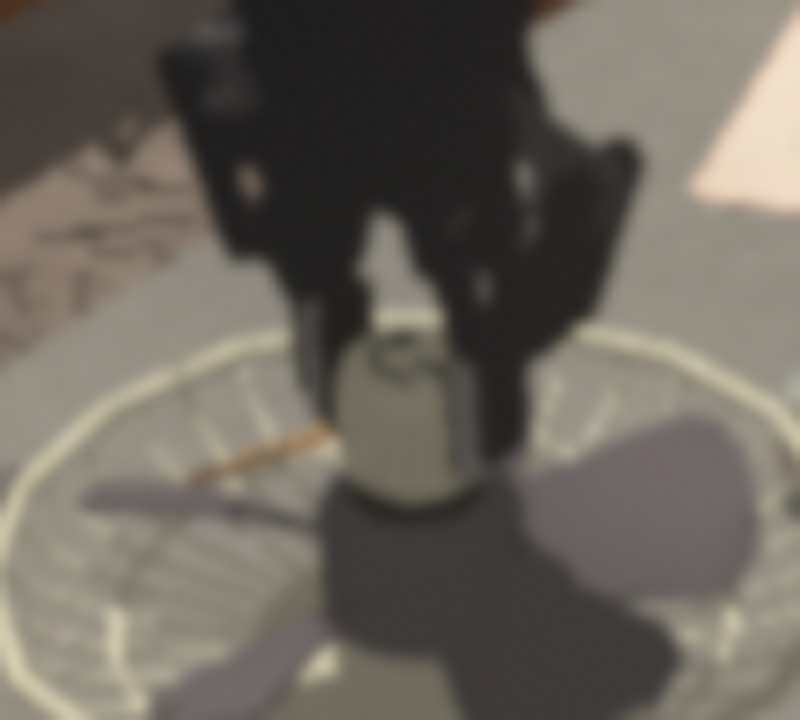

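Emit:
drive_tool:
  deltas:
    - [0, 0, 0.0004, 0, 0, -4, 0.6]
    - [0, 0, 0.0003, 0, 0, -4, 0.6]
    - [0, 0, 0.00016, 0, 0, -4, 0.6]
    - [0, 0, 0.00016, 0, 0, -4, 0.6]
    - [0, 0, 0.00016, 0, 0, -4, 0.6]

```text
time: 11.65
eef_pos: [0.5833, 0.0331, 0.2729]
eef_rot: [2.567, 1.81, 0.001]
ft_force: [0.5, 0.3, 0.4]
opening: 0.466
```

```bash
python3 s.py
```

```text
11.65 yaw 70.36758078070372 tilt 0.001365032334631832 [ 0.1   0.38 -0.34  1.79  0.15  0.99 -0.64] [0.5833 0.0331 0.2729] [0.5 0.3 0.4] [ 0.044 -0.029 -0.032] 0.466
```

Emit:
drive_tool:
  deltas:
    - [0, 0, 0.00016, 0, 0, -4, 0.6]
    - [0, 0, 0.00016, 0, 0, -4, 0.6]
    - [0, 0, 0.00016, 0, 0, -4, 0.6]
    - [0, 0, 0.00016, 0, 0, -4, 0.6]
    - [0, 0, 0.00016, 0, 0, -4, 0.6]

```text
time: 12.07
eef_pos: [0.5833, 0.0331, 0.2738]
eef_rot: [2.843, 1.337, 0.002]
ft_force: [0.5, 0.1, 1.5]
opening: 0.467
```

```bash
python3 s.py
```

```text
12.0667 yaw 50.36920157909482 tilt 0.0015555741689533785 [ 0.05  0.37 -0.27  1.8   0.12  0.99 -0.96] [0.5833 0.0331 0.2738] [0.5 0.1 1.5] [ 0.02  -0.044 -0.049] 0.467
```

Emit:
drive_tool:
  deltas:
    - [0, 0, 0.0003, 0, 0, -4, 0.6]
    - [0, 0, 0.0002, 0, 0, -4, 0.6]
    - [0, 0, 0.00018, 0, 0, -4, 0.6]
    - [0, 0, 0.00016, 0, 0, -4, 0.6]
    - [0, 0, 0.00016, 0, 0, -4, 0.6]

```text
time: 12.48
eef_pos: [0.5833, 0.0332, 0.2747]
eef_rot: [-3.032, -0.823, -0.002]
ft_force: [0.7, 0.0, 0.1]
opening: 0.466
```

```bash
python3 s.py
```

```text
12.4833 yaw 30.371933417439664 tilt -0.0015069216711964353 [-0.    0.37 -0.2   1.8   0.09  0.98 -1.28] [0.5833 0.0332 0.2747] [0.7 0.  0.1] [0.048 0.019 0.02 ] 0.466
```

Emit:
drive_tool:
  deltas:
    - [0, 0, 0.00018, 0, 0, -4, 0.6]
    - [0, 0, 0.00018, 0, 0, -4, 0.6]
    - [0, 0, 0.00018, 0, 0, -4, 0.6]
    - [0, 0, 0.00018, 0, 0, -4, 0.6]
    - [0, 0, 0.00018, 0, 0, -4, 0.6]

```text
time: 12.9
eef_pos: [0.5833, 0.0332, 0.2756]
eef_rot: [-3.128, -0.284, -0.001]
ft_force: [0.0, 0.3, -0.1]
opening: 0.464
```

```bash
python3 s.py
```

```text
12.9 yaw 10.375627706795967 tilt -0.0014866382600944165 [-0.06  0.36 -0.14  1.8   0.06  0.98 -1.6 ] [0.5833 0.0332 0.2756] [ 0.   0.3 -0.1] [-0.009 -0.072 -0.044] 0.464
```

Emit:
drive_tool:
  deltas:
    - [0, 0, 0.00016, 0, 0, -4, 0.6]
    - [0, 0, 0.00016, 0, 0, -4, 0.6]
    - [0, 0, 0.00016, 0, 0, -4, 0.6]
    - [0, 0, 0.00016, 0, 0, -4, 0.6]
    - [0, 0, 0.00016, 0, 0, -4, 0.6]

```text
time: 13.32
eef_pos: [0.5833, 0.0331, 0.2765]
eef_rot: [-3.13, 0.263, -0.002]
ft_force: [0.1, 0.4, 1.6]
opening: 0.461
```

```bash
python3 s.py a6 t
```

```text
13.3167 yaw 350.3771016345038 tilt -0.0015105505919723924 [-0.11  0.36 -0.07  1.8   0.03  0.98 -1.93] [0.5833 0.0331 0.2765] [0.1 0.4 1.6] [-0.029  0.014  0.004] 0.461
```

View pics/a6.png

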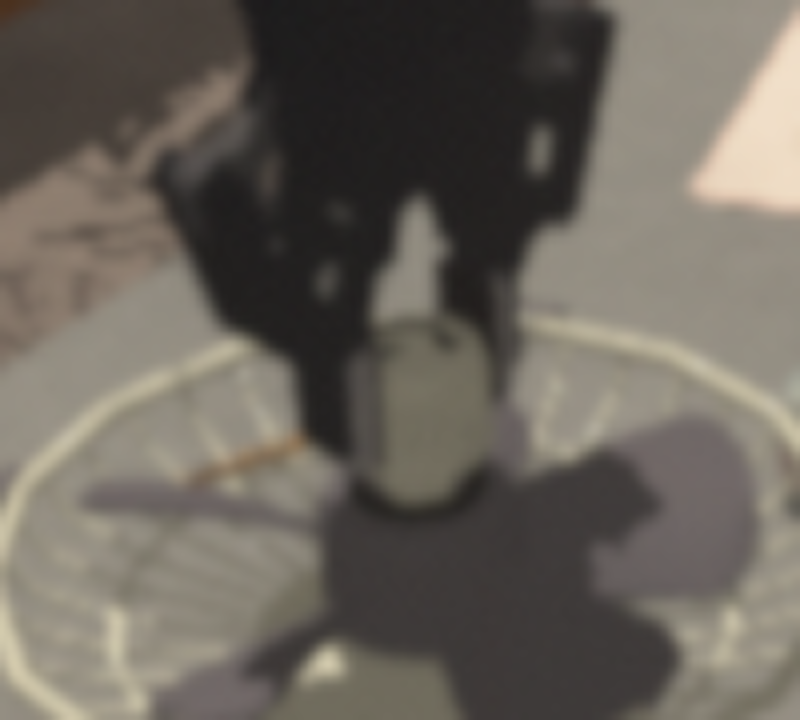

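The side view shows the cap held at about crop (430,415) with its rim around y=505. By gripper yaw, the line has come about 266° in all. Next is a cautious test lift with a little more turn.

Emit:
drive_tool:
  deltas:
    - [0, 0, 0.0003, 0, 0, -3, 0.6]
    - [0, 0, 0.0003, 0, 0, -3, 0.6]
    - [0, 0, 0.0003, 0, 0, -3, 0.6]
    - [0, 0, 0.0003, 0, 0, -3, 0.6]
    - [0, 0, 0.0003, 0, 0, 0, 0.6]

```text
time: 13.83
eef_pos: [0.5832, 0.0331, 0.2776]
eef_rot: [-3.086, 0.585, -0.001]
ft_force: [1.8, -0.3, -1.5]
opening: 0.462
```

```bash
python3 s.py
```

```text
13.8333 yaw 338.53982261875433 tilt -0.0009361685966164629 [-0.14  0.36 -0.03  1.81  0.01  0.98 -2.12] [0.5832 0.0331 0.2776] [ 1.8 -0.3 -1.5] [ 0.018 -0.268 -0.033] 0.462
```

Emit:
drive_tool:
  deltas:
    - [0, 0, 0.0003, 0, 0, 0, 0.6]
    - [0, 0, 0.0003, 0, 0, 0, 0.6]

```text
time: 14.0
eef_pos: [0.5832, 0.033, 0.2781]
eef_rot: [-3.087, 0.583, -0.001]
ft_force: [2.0, 0.1, -0.6]
opening: 0.464
```

Emit:
drive_tool:
  deltas:
    - [0, 0, 0.0003, 0, 0, 0, 0.6]
    - [0, 0, 0.0002, 0, 0, 0, 0.6]

```text
time: 14.17
eef_pos: [0.5832, 0.0329, 0.2786]
eef_rot: [-3.086, 0.585, -0.0]
ft_force: [2.1, 0.0, -2.0]
opening: 0.463
```

```bash
python3 s.py a7
```

```text
14.1667 yaw 338.51977578394866 tilt -0.00046162438655609513 [-0.14  0.35 -0.03  1.8   0.01  0.98 -2.12] [0.5832 0.0329 0.2786] [ 2.1  0.  -2. ] [ 0.135 -0.399  0.016] 0.463
```

View pics/a7.png

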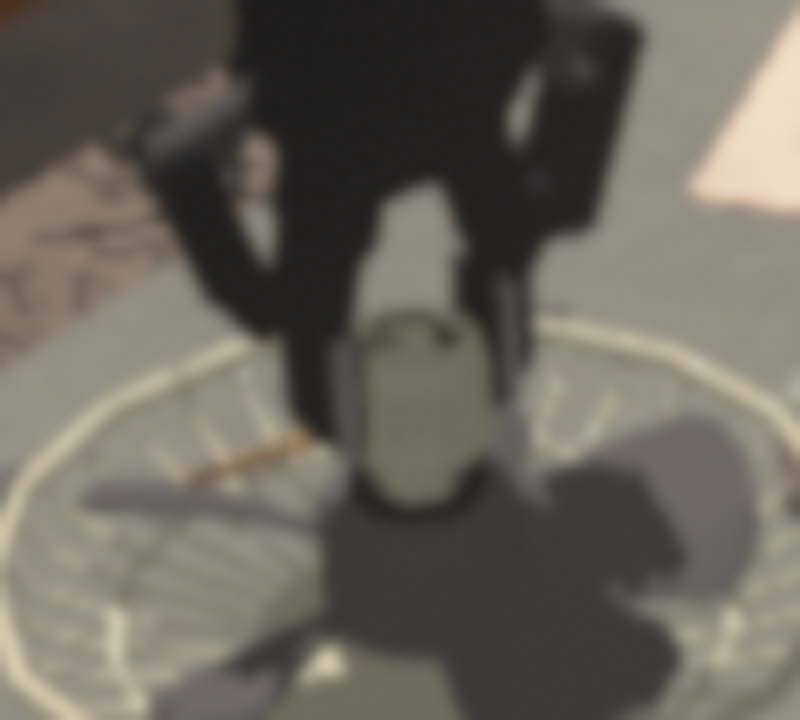

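The side view now shows the narrower shaft under the cap's rim (rim edges near (360,480) and (490,470)) and the arrowhead at (440,338). The cap has turned with the gripper and risen. I relieve the small +x side load and go on lifting gently.

Emit:
drive_tool:
  deltas:
    - [0.0003, 0, 0.0003, 0, 0, -2, 0.6]
    - [0.0002, 0, 0.0003, 0, 0, -2, 0.6]
    - [0, 0, 0.0004, 0, 0, -2, 0.6]

```text
time: 14.47
eef_pos: [0.5833, 0.0329, 0.2795]
eef_rot: [3.051, -0.75, -0.001]
ft_force: [1.7, 0.5, -1.0]
opening: 0.465
```

```bash
python3 s.py
```

```text
14.4667 yaw 332.3934938637008 tilt -0.0010529560868254553 [-0.16  0.35 -0.01  1.8   0.    0.99 -2.22] [0.5833 0.0329 0.2795] [ 1.7  0.5 -1. ] [ 0.146 -0.152  0.001] 0.465
```

Emit:
drive_tool:
  deltas:
    - [0.0004, 0, 0.0006, 0, 0, 0, 0.6]
    - [0, 0, 0.0006, 0, 0, 0, 0.6]
    - [0, 0, 0.0008, 0, 0, 0, 0.6]

```text
time: 14.72
eef_pos: [0.5838, 0.0327, 0.2815]
eef_rot: [3.051, -0.746, -0.001]
ft_force: [-0.8, 0.0, -0.7]
opening: 0.465
```

```bash
python3 s.py
```

```text
14.7167 yaw 332.51764316188326 tilt -0.0007567149851480384 [-0.16  0.35 -0.01  1.8   0.    0.99 -2.22] [0.5838 0.0327 0.2815] [-0.8  0.  -0.7] [ 0.017 -0.023  0.023] 0.465
```

Free: all forces are about zero. I lift clear.

Emit:
drive_tool:
  deltas:
    - [0, 0, 0.002, 0, 0, 0, 0.6]
    - [0, 0, 0.003, 0, 0, 0, 0.6]
    - [0, 0, 0.004, 0, 0, 0, 0.6]
    - [0, 0, 0.004, 0, 0, 0, 0.6]
    - [0, 0, 0.005, 0, 0, 0, 0.6]

```text
time: 15.13
eef_pos: [0.5839, 0.0328, 0.3]
eef_rot: [3.051, -0.748, -0.0]
ft_force: [0.3, 0.4, -1.3]
opening: 0.458
```

Emit:
drive_tool:
  deltas:
    - [0, 0, 0.01, 0, 0, 0, 0.6]
    - [0, 0, 0.015, 0, 0, 0, 0.6]
    - [0, 0, 0.015, 0, 0, 0, 0.6]
    - [0, 0, 0.015, 0, 0, 0, 0.6]
    - [0, 0, 0, 0, 0, 0, 0.6]

```text
time: 15.55
eef_pos: [0.5854, 0.033, 0.3586]
eef_rot: [-3.049, 0.748, -0.009]
ft_force: [0.0, 0.4, 0.8]
opening: 0.461
```

```bash
sed -i 's/225,130,100,90/225,90,110,110/;s/,8,sys.argv\[1\])/,7,sys.argv[1])/' s.py; python3 s.py a8
```

```text
15.55 yaw 332.4413786247009 tilt -0.00902702208959048 [-0.16  0.28 -0.    1.71  0.    1.14 -2.22] [0.5854 0.033  0.3586] [0.  0.4 0.8] [ 0.008 -0.066  0.034] 0.461
```

View pics/a8.png

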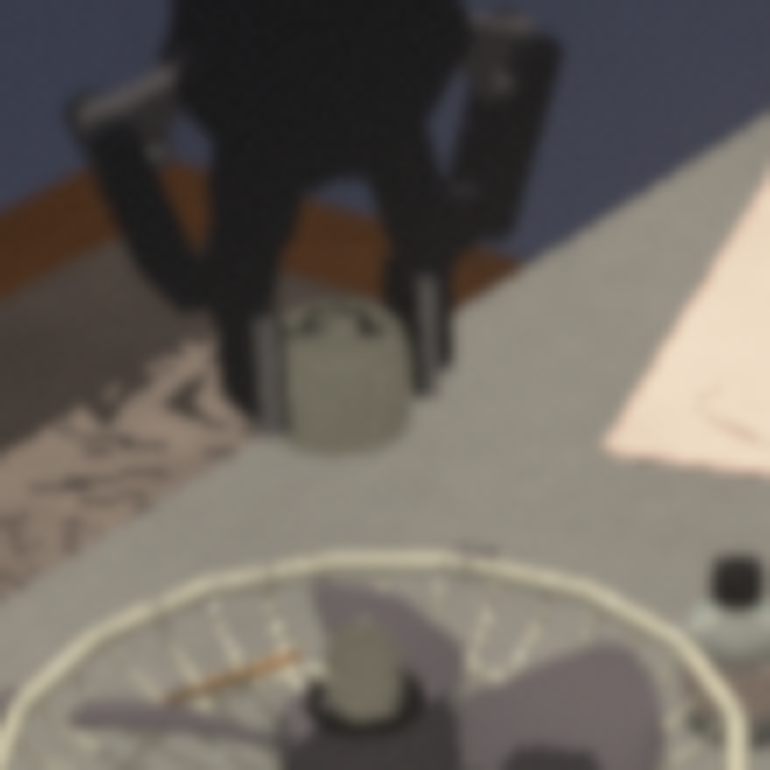

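The cap is held at (345,375), top up with the arrow visible, and the shaft is bare at (365,670). Carrying it to the tray.

Emit:
drive_tool:
  deltas:
    - [-0.008, 0.014, 0, 0, 0, 4, 0.6]
    - [-0.017, 0.028, 0, 0, 0, 4, 0.6]
    - [-0.017, 0.028, 0, 0, 0, 4, 0.6]
    - [-0.017, 0.028, 0, 0, 0, 4, 0.6]
    - [-0.017, 0.028, 0, 0, 0, 4, 0.6]

```text
time: 16.02
eef_pos: [0.5066, 0.1597, 0.3536]
eef_rot: [3.134, -0.202, -0.002]
ft_force: [0.3, 1.1, -0.4]
opening: 0.462
```

Emit:
drive_tool:
  deltas:
    - [-0.017, 0.028, 0, 0, 0, 4, 0.6]
    - [-0.017, 0.028, 0, 0, 0, 4, 0.6]
    - [-0.017, 0.028, 0, 0, 0, 4, 0.6]
    - [-0.017, 0.028, 0, 0, 0, 4, 0.6]
    - [-0.009, 0.016, 0, 0, 0, 4, 0.6]

```text
time: 16.43
eef_pos: [0.428, 0.29, 0.3539]
eef_rot: [-3.121, -0.353, 0.003]
ft_force: [0.1, -0.5, 0.4]
opening: 0.459
```

Emit:
drive_tool:
  deltas:
    - [0, 0, -0.02, 0, 0, 0, 0.6]
    - [0, 0, -0.03, 0, 0, 0, 0.6]
    - [0, 0, -0.03, 0, 0, 0, 0.6]
    - [0, 0, -0.03, 0, 0, 0, 0.6]
    - [0, 0, -0.02, 0, 0, 0, 0.6]

```text
time: 16.85
eef_pos: [0.4295, 0.2858, 0.2212]
eef_rot: [3.121, 0.341, -0.006]
ft_force: [0.8, -0.3, -0.4]
opening: 0.469
```

```bash
python3 s.py
python3 - <<'E'
from h import *
t=cams.capture('top');b=cams.capture('side')
crop('t',t,160,130,130,120,5,'b1t');crop('s',b,190,240,150,150,5,'b1')
s=sensors.read_state();p=s['eef_pos']
for z in (-.0764,-.0454): print(((proj('side',p+[0,0,z])[0]-[190,240])*5).round(0))
E
```

```text
16.85 yaw 12.468924641060335 tilt -0.005521644949234599 [-0.48  0.34 -0.27  2.    0.12  0.83 -2.17] [0.4295 0.2858 0.2212] [ 0.8 -0.3 -0.4] [ 0.045 -0.006  0.018] 0.469
[343. 378.]
[335. 313.]
```

View pics/b1.png

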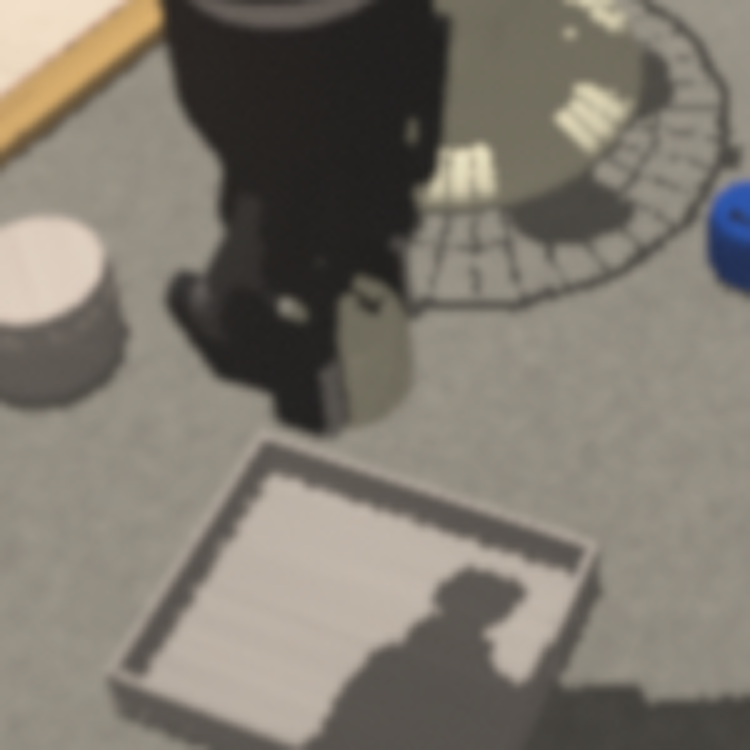

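View pics/b1t.png

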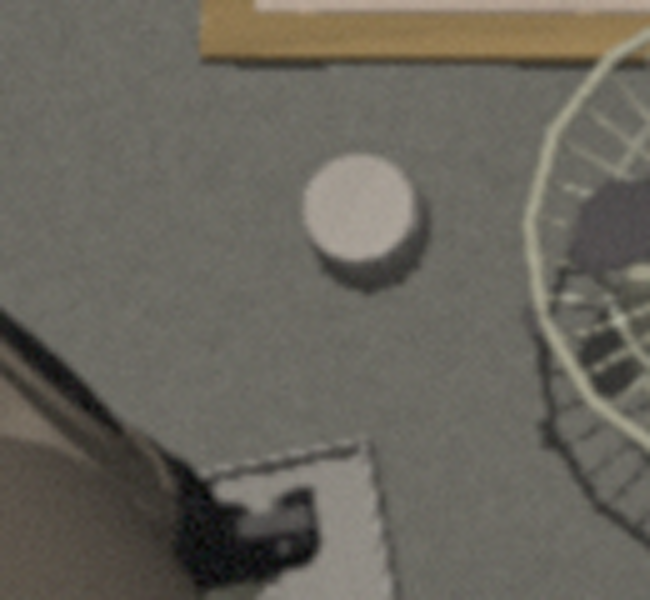

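Emit:
drive_tool:
  deltas:
    - [0, 0, 0, 0, 0, 0, 0.6]
    - [0, 0, 0, 0, 0, 0, 0.6]

```text
time: 17.12
eef_pos: [0.4315, 0.2873, 0.2257]
eef_rot: [-3.122, -0.34, -0.002]
ft_force: [0.1, 1.4, -0.3]
opening: 0.462
```

```bash
python3 s.py
python3 - <<'E'
from h import *
s=sensors.read_state();p=s['eef_pos']
b=cams.capture('side').copy()
q=[]
for z in (-.0764,-.0454):
    q.append(proj('side',[p+[.02*np.cos(a),.02*np.sin(a),z] for a in np.linspace(0,6.28,40)]))
c=cv2.resize(b[240:390,190:340],None,fx=5,fy=5,interpolation=cv2.INTER_CUBIC)
for e in q: cv2.polylines(c,[((e-[190,240]+.5)*5).astype(np.int32)],True,(0,255,0),1)
cv2.imwrite('pics/b2.png',c)
E
```

```text
17.1167 yaw 12.44738398174377 tilt -0.0022463943027180478 [-0.48  0.33 -0.27  1.99  0.12  0.83 -2.17] [0.4315 0.2873 0.2257] [ 0.1  1.4 -0.3] [-0.002  0.029  0.014] 0.462
```

View pics/b2.png

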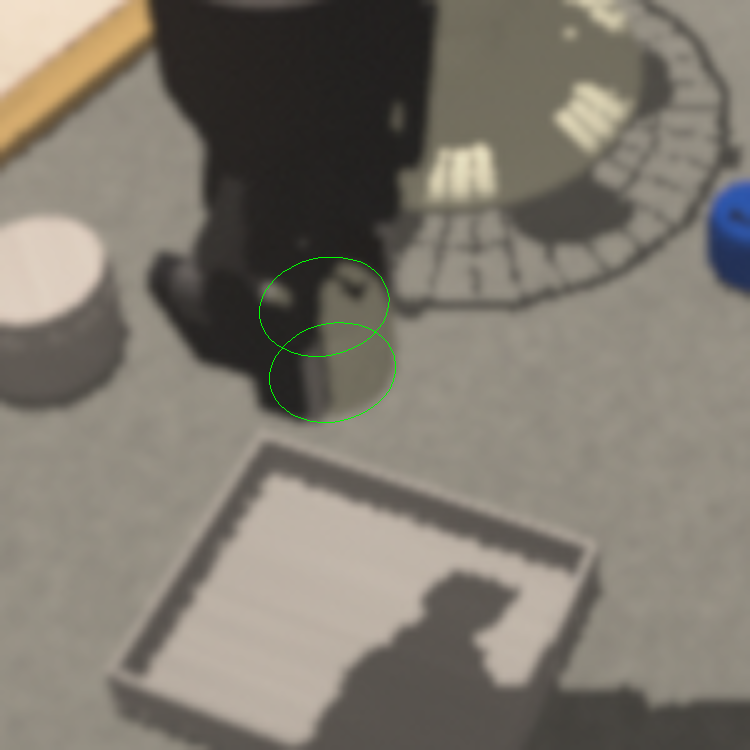

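The overlay of the expected cap outline fits the picture (rim bottom at (330,422)), so the rim is 76 mm below the TCP. The cap is over the tray. Descending.

Emit:
drive_tool:
  deltas:
    - [0, 0, -0.03, 0, 0, 0, 0.6]
    - [0, 0, -0.035, 0, 0, 0, 0.6]
    - [0, 0, -0.035, 0, 0, 0, 0.6]
    - [0, 0, -0.02, 0, 0, 0, 0.6]
    - [0, 0, -0.008, 0, 0, 0, 0.6]

```text
time: 17.58
eef_pos: [0.4305, 0.2864, 0.095]
eef_rot: [3.122, 0.34, -0.003]
ft_force: [0.2, -0.8, -0.3]
opening: 0.467
```

Emit:
drive_tool:
  deltas:
    - [0, 0, -0.004, 0, 0, 0, 0.6]
    - [0, 0, -0.002, 0, 0, 0, 0.6]
    - [0, 0, -0.002, 0, 0, 0, 0.6]
    - [0, 0, 0, 0, 0, 0, 0.6]

```text
time: 17.92
eef_pos: [0.4318, 0.2874, 0.0898]
eef_rot: [-3.122, -0.34, -0.003]
ft_force: [-0.5, -0.2, -0.5]
opening: 0.465
```

```bash
python3 s.py
python3 - <<'E'
from h import *
b=cams.capture('side');crop('s',b,190,280,150,120,5,'b3')
print(((proj('side',[.431,.287,.003])[0]-[190,280])*5))
E
```

```text
17.9167 yaw 12.436460769734367 tilt -0.0034258545392719096 [-0.53  0.55 -0.22  2.07  0.22  0.55 -2.26] [0.4318 0.2874 0.0898] [-0.5 -0.2 -0.5] [ 0.036  0.006 -0.023] 0.465
[366.98612279 437.62191976]
```

View pics/b3.png

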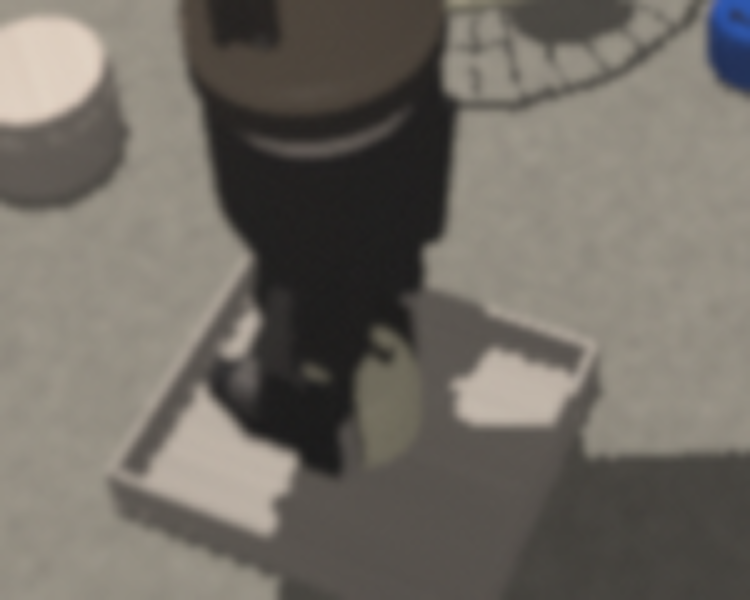

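Emit:
drive_tool:
  deltas:
    - [0, 0, -0.002, 0, 0, 0, 0.6]
    - [0, 0, -0.002, 0, 0, 0, 0.6]
    - [0, 0, -0.001, 0, 0, 0, 0.6]
    - [0, 0, -0.001, 0, 0, 0, 0.6]
    - [0, 0, 0, 0, 0, 0, 0.6]

```text
time: 18.38
eef_pos: [0.4309, 0.2868, 0.0824]
eef_rot: [3.123, 0.341, -0.0]
ft_force: [0.6, -0.6, 0.2]
opening: 0.466
```

Emit:
drive_tool:
  deltas:
    - [0, 0, -0.0007, 0, 0, 0, 0.6]
    - [0, 0, -0.0007, 0, 0, 0, 0.6]
    - [0, 0, -0.0006, 0, 0, 0, 0.6]

```text
time: 18.63
eef_pos: [0.431, 0.2869, 0.0805]
eef_rot: [3.123, 0.341, -0.0]
ft_force: [0.1, 0.1, -0.3]
opening: 0.46
```

Emit:
drive_tool:
  deltas:
    - [0, 0, -0.0005, 0, 0, 0, 0.6]
    - [0, 0, -0.0005, 0, 0, 0, 0.6]

```text
time: 18.8
eef_pos: [0.431, 0.2869, 0.0799]
eef_rot: [3.123, 0.34, 0.0]
ft_force: [-2.1, -1.8, 11.3]
opening: 0.464
```

Emit:
drive_tool:
  deltas:
    - [0, 0, -0.0005, 0, 0, 0, 0.6]
    - [0, 0, -0.0005, 0, 0, 0, 0.6]

```text
time: 18.97
eef_pos: [0.4311, 0.2869, 0.0796]
eef_rot: [3.123, 0.34, 0.001]
ft_force: [-2.5, -3.5, 15.9]
opening: 0.463
```

Contact at TCP z about 0.080. I relieve the load and open gently.

Emit:
drive_tool:
  deltas:
    - [0, 0, 0.0005, 0, 0, 0, 0.6]
    - [0, 0, 0.0004, 0, 0, 0, 0.6]
    - [0, 0, 0, 0, 0, 0, 0.6]

```text
time: 19.22
eef_pos: [0.4311, 0.2869, 0.0797]
eef_rot: [-3.123, -0.34, -0.001]
ft_force: [-1.2, -1.3, 5.7]
opening: 0.463
```

Emit:
drive_tool:
  deltas:
    - [0, 0, 0.0003, 0, 0, 0, 0.6]
    - [0, 0, 0, 0, 0, 0, 0.05]
    - [0, 0, 0, 0, 0, 0, -0.1]
    - [0, 0, 0, 0, 0, 0, -0.3]
    - [0, 0, 0, 0, 0, 0, -0.4]

```text
time: 19.63
eef_pos: [0.4309, 0.2868, 0.0796]
eef_rot: [3.123, 0.341, -0.0]
ft_force: [-0.5, -0.3, 0.2]
opening: 0.7
```

Emit:
drive_tool:
  deltas:
    - [0, 0, 0, 0, 0, 0, -0.4]
    - [0, 0, 0.005, 0, 0, 0, -0.4]
    - [0, 0, 0.015, 0, 0, 0, -0.4]
    - [0, 0, 0.03, 0, 0, 0, -0.4]
    - [0, 0, 0.04, 0, 0, 0, -0.4]

```text
time: 20.05
eef_pos: [0.4295, 0.2858, 0.1689]
eef_rot: [3.12, 0.341, -0.008]
ft_force: [1.6, 0.3, -0.2]
opening: 0.703
```

Emit:
drive_tool:
  deltas:
    - [0, 0, 0.04, 0, 0, 0, -0.4]
    - [0, 0, 0.04, 0, 0, 0, -0.4]
    - [0, -0.02, 0.04, 0, 0, 0, -0.4]
    - [0.01, -0.035, 0, 0, 0, 0, -0.4]
    - [0.01, -0.035, 0, 0, 0, 0, -0.4]

```text
time: 20.47
eef_pos: [0.4517, 0.199, 0.2904]
eef_rot: [-3.12, -0.346, -0.01]
ft_force: [0.0, -0.7, -1.1]
opening: 0.704
```

Emit:
drive_tool:
  deltas:
    - [0.01, -0.035, 0, 0, 0, 0, -0.4]
    - [0.01, -0.035, 0, 0, 0, 0, -0.4]
    - [0.01, -0.035, 0, 0, 0, 0, -0.4]
    - [0.01, -0.035, 0, 0, 0, 0, -0.4]
    - [0, 0, 0, 0, 0, 0, -0.4]

```text
time: 20.88
eef_pos: [0.4922, 0.0504, 0.2873]
eef_rot: [3.121, 0.324, 0.001]
ft_force: [-0.3, 0.7, 0.2]
opening: 0.701
```

```bash
python3 s.py
python3 - <<'E'
from h import *
b=cams.capture('side');t=cams.capture('top');cv2.imwrite('pics/c_top.png',t);cv2.imwrite('pics/c_side.png',b)
crop('s',b,190,310,150,90,5,'c1');crop('t',t,170,140,110,150,4,'c1t')
E
```

```text
20.8833 yaw 11.864015219739212 tilt 0.0007981922423360966 [-0.11  0.21 -0.14  1.99  0.04  0.95 -1.63] [0.4922 0.0504 0.2873] [-0.3  0.7  0.2] [-0.008 -0.025 -0.   ] 0.701
```

View pics/c1.png

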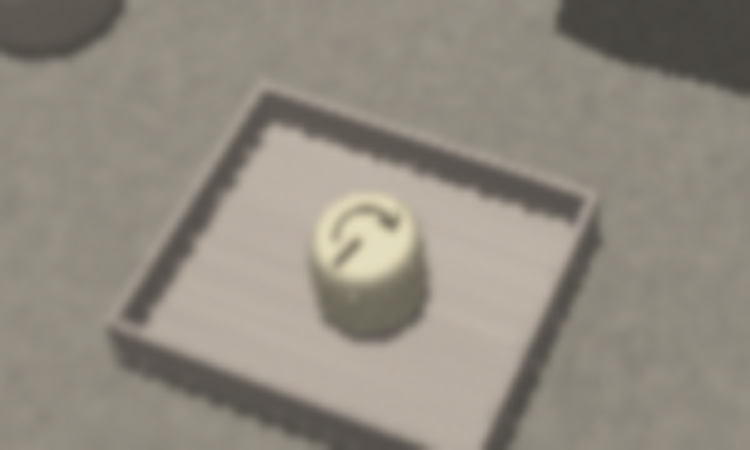

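View pics/c_top.png

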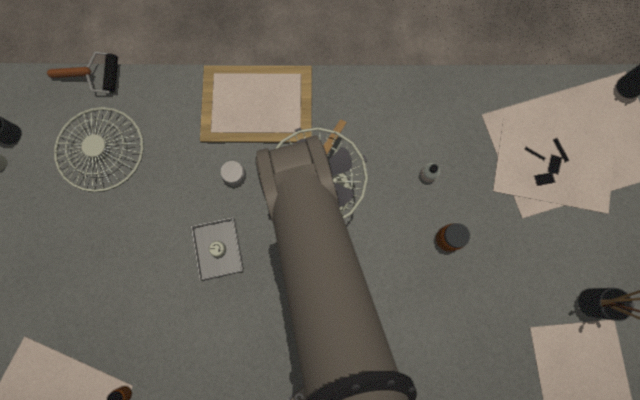

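The cap stands upright in the tray at top (217,249) and side crop (368,265), with its line and arrow visible. Tray, tin, jar, ink and blue cap are at the same pixels as before. I raise the arm a little, then hand in.

Emit:
drive_tool:
  deltas:
    - [0, -0.02, 0.03, 0, 0, 0, -0.4]
    - [0, -0.02, 0.03, 0, 0, 0, -0.4]
    - [0, 0, 0, 0, 0, 0, -0.4]
    - [0, 0, 0, 0, 0, 0, -0.4]
    - [0, 0, 0, 0, 0, 0, -0.4]

```text
time: 21.4
eef_pos: [0.4905, 0.0196, 0.3468]
eef_rot: [-3.122, -0.343, -0.0]
ft_force: [-0.6, -0.5, 0.9]
opening: 0.7
```

Run:
```python
from h import *
t=cams.capture('top');a=cv2.imread('pics/top0.png')
for n,(x,y,w,h) in dict(tray=(185,210,65,75),tin=(215,155,35,40),jar=(430,215,45,45),ink=(415,155,30,35),blue=(297,245,10,25)).items():
    print(n,np.abs(t[y:y+h,x:x+w].astype(int)-a[y:y+h,x:x+w]).mean().round(1))
print(sensors.read_state()['time'],sensors.read_state()['eef_pos'],sensors.read_state()['ft_force'])
r.close_job()
```

```text
tray 4.2
tin 3.2
jar 3.2
ink 3.0
blue 34.1
21.45 [0.49029005 0.01974576 0.3462934 ] [-0.67355508  0.31425293 -0.51529042]
the job is handed in; nothing more can be done
```

I unscrewed the white spinner cap, lifted it off the shaft and set it down engraved top up in the middle of the steel tray. I then backed the arm away and handed the job in at about 21.5 s of the 64 s.

- **Unscrewing:** I turned the cap about 286° clockwise by gripper yaw, in two grips. The measured forces stayed around 3 N or less while it turned and came off the thread. Halfway through, the engraved line had moved about 86° against a 90° gripper turn, so the cap was turning with the gripper.
- **Setting down:** The contact force in the tray reached about 16 N for a moment, more than I wanted. I eased it off before opening the fingers.
- **Last checks:** The pictures show the cap upright in the tray. The tray, tin, jar and ink match the first picture; only small differences remain, with the cap itself part of the tray's.
- **Blue look-alike:** The final top-view difference for this one was large (34), and I didn't look into it before handing in. The likely cause is the arm standing in that part of the view. I never reached for the blue cap, and it was at its old spot in the side view just before I set the white cap down.

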